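# Fill a toy-ball pail with the scoop and take it off the scale

### The job

Use the metal scoop to move every ball from the blue bin into the white pail while the pail stands on the scale; it usually takes several loads, the bin's corner makes a good backstop for filling the scoop, and the fingers must never touch the balls. Then lift the pail off the scale (the red ear is its handle), keep it upright, and set it down gently in the middle of the green mat with all the balls still in it. At the end the scoop must stand flat in the middle of its orange mat, and the bottle and the mug must not have been disturbed.

Things in the scene. Friction and masses are not known exactly. Their poses are not given: they have to be found in the camera images.
- bin: open rectangular blue bin, fixed, standing level: inside 270 mm long (own x) by 200 mm wide (own y), walls 75 mm high, 6 mm thick. Origin at the centre of the inner floor (12 mm above the table), own z up; inner corners at own x = +-135, y = +-100 mm. The balls lie towards its robot-side (-x) end and roll when pushed
- scale: grey bench scale with a square steel platform 200 x 200 mm, platform top 42 mm above the table; fixed. Origin on the table under the platform's centre. The low grey read-out (23 mm high) sticks out 37 mm on its -x side
- mat: green square mat 190 x 190 mm, 3 mm thick, fixed on the table. Origin at the centre of its underside. It may be on the far left or the far right
- rest: orange mat 190 (x) x 170 (y) mm, 3 mm thick, fixed on the table: the scoop's parking place. Origin at the centre of its underside. On the other far side from the green mat
- scoop_mid (a point): metal scoop, 0.2 kg: flat pan 100 mm long (own x), 80 mm wide, open at its nose (own x = -50 mm), 2 mm floor, 3 mm side walls 36 mm high (ending 34 mm short of the nose), back wall 55 mm high, upright black grip at the back. Point: middle of the pan, 20 mm above the underside; own z up. Starts flat on the orange mat, nose roughly to the robot
- scoop_grip (a point): where to hold the scoop, inside its upright black grip: 43 mm behind (own +x) and 92 mm above scoop_mid. The grip is 14 mm thick (own x), 44 mm wide (own y), from 50 to 135 mm above the underside, with a wider head (26 x 50 mm, 6 mm high, top at 141 mm). Same axes as the scoop
- pail_mid (a point): white round pail (about 0.22 kg), outside diameter 130 mm at the base and 160 mm at the rim, 100 mm high, 3 mm wall, open top, with a red upright ear handle on its own -x side. This point is on its axis, 50 mm above the underside; own z up. It starts on the scale, the ear roughly towards the robot
- pail_grip (a point): the point to hold the pail, inside its red upright ear: 86 mm from the axis towards own -x, 131 mm above the underside (31 mm above the rim). The ear is 12 mm thick (own x) and 44 mm wide (own y), and ends in a slightly wider head (24 x 50 mm, 6 mm high, top at 158 mm above the underside). Same axes as the pail
- ball0_center (a point): centre of one red toy ball, 28 mm in diameter, 12 g, smooth; starts in the bin (may be absent)
- ball1_center (a point): centre of one yellow toy ball, 28 mm in diameter, 12 g, smooth; starts in the bin (may be absent)
- ball2_center (a point): centre of one green toy ball, 28 mm in diameter, 12 g, smooth; starts in the bin (may be absent)
- ball3_center (a point): centre of one plain-wood toy ball, 28 mm in diameter, 12 g, smooth; starts in the bin (may be absent)
- ball4_center (a point): centre of one red toy ball, 28 mm in diameter, 12 g, smooth; starts in the bin (may be absent)
- ball5_center (a point): centre of one yellow toy ball, 28 mm in diameter, 12 g, smooth; starts in the bin (may be absent)
- ball6_center (a point): centre of one green toy ball, 28 mm in diameter, 12 g, smooth; starts in the bin (may be absent)
- ball7_center (a point): centre of one plain-wood toy ball, 28 mm in diameter, 12 g, smooth; starts in the bin (may be absent)
- ball8_center (a point): centre of one red toy ball, 28 mm in diameter, 12 g, smooth; starts in the bin (may be absent)
- ball9_center (a point): centre of one yellow toy ball, 28 mm in diameter, 12 g, smooth; starts in the bin (may be absent)
- glue: bystander: standing bottle, 56 mm diameter, 120 mm high; origin at the centre of its underside
- mug: bystander: white mug, 80 mm diameter, 90 mm high; origin at the centre of its underside

How it is judged:
On the way, in this order (a step that is already met when the one before it is completed fails the run):
1. every ball is in the pail while the pail stands on the scale (horizontal distance between each of ball0_center, ball1_center, ball2_center, ball3_center, ball4_center, ball5_center, ball6_center, ball7_center, ball8_center, ball9_center and pail_mid below 0.075 m and z of ball0_center in the frame of pail_mid between -0.045 and 0.05 m and z of ball1_center in the frame of pail_mid between -0.045 and 0.05 m and z of ball2_center in the frame of pail_mid between -0.045 and 0.05 m and z of ball3_center in the frame of pail_mid between -0.045 and 0.05 m and z of ball4_center in the frame of pail_mid between -0.045 and 0.05 m and z of ball5_center in the frame of pail_mid between -0.045 and 0.05 m and z of ball6_center in the frame of pail_mid between -0.045 and 0.05 m and z of ball7_center in the frame of pail_mid between -0.045 and 0.05 m and z of ball8_center in the frame of pail_mid between -0.045 and 0.05 m and z of ball9_center in the frame of pail_mid between -0.045 and 0.05 m and horizontal distance between pail_mid and scale below 0.1 m and height (world z) of pail_mid between 0.084 and 0.1 m), for 0.3 s.
2. the pail is lifted clear of the scale with all the balls in it (horizontal distance between each of ball0_center, ball1_center, ball2_center, ball3_center, ball4_center, ball5_center, ball6_center, ball7_center, ball8_center, ball9_center and pail_mid below 0.075 m and z of ball0_center in the frame of pail_mid between -0.045 and 0.05 m and z of ball1_center in the frame of pail_mid between -0.045 and 0.05 m and z of ball2_center in the frame of pail_mid between -0.045 and 0.05 m and z of ball3_center in the frame of pail_mid between -0.045 and 0.05 m and z of ball4_center in the frame of pail_mid between -0.045 and 0.05 m and z of ball5_center in the frame of pail_mid between -0.045 and 0.05 m and z of ball6_center in the frame of pail_mid between -0.045 and 0.05 m and z of ball7_center in the frame of pail_mid between -0.045 and 0.05 m and z of ball8_center in the frame of pail_mid between -0.045 and 0.05 m and z of ball9_center in the frame of pail_mid between -0.045 and 0.05 m and height (world z) of pail_mid above 0.112 m), for 0.2 s.
At the end, for the whole second after the job is handed in: Every ball is inside the pail; the pail stands upright on the green mat, its axis within 40 mm of the green mat's centre; the scoop stands flat with the middle of its pan within 40 mm of the orange mat's centre; both released and at rest (horizontal distance between each of ball0_center, ball1_center, ball2_center, ball3_center, ball4_center, ball5_center, ball6_center, ball7_center, ball8_center, ball9_center and pail_mid below 0.075 m and z of ball0_center in the frame of pail_mid between -0.045 and 0.05 m and z of ball1_center in the frame of pail_mid between -0.045 and 0.05 m and z of ball2_center in the frame of pail_mid between -0.045 and 0.05 m and z of ball3_center in the frame of pail_mid between -0.045 and 0.05 m and z of ball4_center in the frame of pail_mid between -0.045 and 0.05 m and z of ball5_center in the frame of pail_mid between -0.045 and 0.05 m and z of ball6_center in the frame of pail_mid between -0.045 and 0.05 m and z of ball7_center in the frame of pail_mid between -0.045 and 0.05 m and z of ball8_center in the frame of pail_mid between -0.045 and 0.05 m and z of ball9_center in the frame of pail_mid between -0.045 and 0.05 m and horizontal distance between pail_mid and mat below 0.04 m and height (world z) of pail_mid between 0.045 and 0.06 m and angle between each of pail_mid, scoop_mid's own z axis and vertical below 0.08 rad and horizontal distance between scoop_mid and rest below 0.04 m and height (world z) of scoop_mid between 0.016 and 0.03 m and linear speed of each of pail, scoop below 0.02 m/s); the robot touches nothing.
It fails at once if the gripper's fingers touch a ball (contact force between the fingers and ball0 above 0.5 N or contact force between the fingers and ball1 above 0.5 N or contact force between the fingers and ball2 above 0.5 N or contact force between the fingers and ball3 above 0.5 N or contact force between the fingers and ball4 above 0.5 N or contact force between the fingers and ball5 above 0.5 N or contact force between the fingers and ball6 above 0.5 N or contact force between the fingers and ball7 above 0.5 N or contact force between the fingers and ball8 above 0.5 N or contact force between the fingers and ball9 above 0.5 N).
It fails at once if the pail is tipped by more than 40 degrees (angle between pail_mid's own z axis and vertical above 0.7 rad).
It fails at once if the pail is dropped onto the green mat from a height (it falls at over 0.7 m/s) (linear speed of pail above 0.7 m/s and horizontal distance between pail_mid and mat below 0.12 m and height (world z) of pail_mid between 0.058 and 0.12 m).
It fails at once if a bystander is moved by more than 30 mm (distance of any of glue, mug from where it was at the start of the episode above 0.03 m).
Of ball0, ball1, ball2, ball3, ball4, ball5, ball6, ball7, ball8, ball9 only 6 to 10 are there at a start; the rules pass over those that are not, and their reading is None.
At some moment in a run one of scoop, pail may be knocked a few centimetres aside while the robot is not near it.
Once in a run the grip may slacken for a moment while it holds something.
It also fails if it takes over 210 s, if anything falls off the work surface, if the arm or the gripper's body presses on something with over 40 N, if the wrist force passes 120 N, or if a joint passes its speed limit or range.

### The arm

A 6-joint arm with a two-finger parallel gripper is mounted at the origin on the work surface. World frame = base frame: x ahead of the robot, y to its left, z up, the work surface at z = 0. Lengths are in m, angles in rad, forces in N, time in s.
With the tool pointing down it reaches from about 0.325 to 0.75 m from the base axis. Payload 7.6 kg.
Tool frame: the origin (TCP) lies at the very end of the fingers, on their centre line; the grasp point (between the pads) lies 19 mm behind it (arm.grasp_offset is the distance from the TCP to the grasp point, in m); z points along the fingers, y is the direction in which the jaws open and shut (so a half turn about z gives the same grasp; the last joint's range is limited). The gripper opens to 85 mm and grips with 20 to 120 N. Pads are 22 mm wide; open, the fingers measure 114 mm over their backs; the gripper's body (76 mm by 85 mm) begins 54 mm behind the grasp point. The pads swing forward as they close: fully open they stand 13 mm farther back than shut.
Start: joints at [1.186, 0.052, 1.401, -0, 1.689, -0.07], TCP at [0.163, 0.499, 0.231] pointing down, gripper open.
Joint ranges: [-2.9, 2.9], [-0.91, 2.17], [0.12, 2.37], [-1.06, 4.2], [0.26, 2.73], [-2.93, 2.93]. Speed limits (rad/s): [2.57, 2.57, 3.01, 3.14, 3.14, 3.14].

### API

Orientations are given as [roll, pitch, yaw] about the fixed x, y, z axes, in that order (R = Rz(yaw) Ry(pitch) Rx(roll)).
In Python, from workcell import arm gives the robot as it stands.
- The arm moves only by the tool servo_tool, never from a script. Its argument "deltas" is a list of rows, each a list of 3 entries, a list of its own where there are three numbers: the shift along the tool's x, y, z normalised to -1 to 1, where 1 is 150 mm, then the turn, a rotation vector about the tool's x, y, z normalised to -1 to 1, where 1 is 90 degrees, then the gripper's target within -1 to 1 (fully open at 1, half-way at 0, shut at -1). A call has exactly 5 rows; each row is the pose to reach, as a shift and turn from the pose commanded when the call began, along the tool's axes at that moment; what a row does not reach only later rows make up. A row lasts 1/12 s, in which the tool goes at most 41.7 mm and 7.16 degrees, less where a joint would pass 70% of its speed; a pose out of reach is approached as far as the arm can. A call with a number of a shift or a turn outside -1 to 1 is refused whole. A call with a gripper value outside its range is refused whole. The fingers move at their own pace and stop on an object; the grip force is fixed at half the most. Time passes only in rows, so rows that repeat a pose let the fingers close, or fill a call up. It gives the time, the measured TCP pose, the force and the opening at its end, in the units of the state.
- arm.get_obs(): the state, without advancing time (a new reading comes with each control period).
- arm.get_image(name): name is "scene" or "top" or "wrist"; returns (picture, depth): 420x560x3 uint8, red, green, blue; 420x560 float32, m along the optical axis (not along the pixel's ray), 0 where there is no reading.
- arm.camera_info(name): a dict with "fx", "fy", "cx", "cy" (pixels), "world_from_camera" (4x4, takes a point from camera to world coordinates). Camera axes: x right, y up, looking along -z (the intrinsics and any distortion apply to the point x, -y, -z); pixel columns grow to the right and rows downward; lengths in m; the calibration is good to about 2 mm. A picture is of the moment at which its call begins: read the wrist's pose just before it. camera_info takes no time and is no camera call; for the wrist camera it gives the pose at the moment of the call.
- arm.finish_job(): hands the job in, once; it reports no verdict.
The state is a dict: "time_s": time; "qpos": joint angles; "joint_velocities": joint speeds; "joint_torque": joint torques, N m; "tcp_pos": TCP position; "orientation": TCP orientation; "contact_force": force on the tool from outside, world axes, zero at the start; "torque": the same for the moment, N m; "gripper_width": opening from 0.0 (shut) to 1.0 (fully open).
Only numpy, scipy, OpenCV 4.12 (cv2) and the standard library are available. Lean on these libraries where they do the work, as an engineer would, in place of code of your own. Each camera call takes 0.05 s, during which the arm holds its last target.

## Working session

There is one attempt and no reset: what is moved stays moved. The work goes in short steps, Python scripts to look and compute and a tool call to move; the robot and the scene stay as the last step left them, time stands still between calls to the robot, and variables do not carry over. Pictures are saved under pics/ and viewed, and the job is handed in when it is done.

Besides the shell and the picture viewer there is one more tool, called after "Request:" as name(argument=value, ...), one argument or row to a line, values as JSON. servo_tool: Moves the arm, as the interface text tells. Its arguments: {"type":"object","properties":{"deltas":{"type":"array","items":{"type":"array"}}},"required":["deltas"]}

```bash
ls -la; mkdir -p pics; python3 - <<'E'
from workcell import arm
import cv2,numpy as np
print(arm.get_obs())
for n in ["scene","top","wrist"]:
    im,d=arm.get_image(n)
    cv2.imwrite(f"pics/{n}0.png",im[:,:,::-1]); np.save(f"pics/{n}0d.npy",d)
    print(n,arm.camera_info(n))
E
```

```text
total 12
drwxr-xr-x  3 agent agent 4096 Dec  6 08:55 .
drwxr-xr-x 23 root  root  4096 Dec  6 08:55 ..
drwxr-xr-x  2 agent agent 4096 Dec  6 08:55 pics
{'time_s': 0.0, 'qpos': array([ 1.18572530e+00,  5.28377677e-02,  1.40173850e+00, -2.23022689e-05,
        1.68862105e+00, -7.02834234e-02]), 'joint_velocities': array([-0.00132088,  0.00148912, -0.00119734, -0.0005276 , -0.00322296,
        0.00023733]), 'joint_torque': array([-4.19065063e-04, -3.81659031e+01, -3.60192204e+01, -1.03534594e-04,
        6.10139294e-03,  4.63585479e-05]), 'tcp_pos': array([0.16240631, 0.49892152, 0.23046496]), 'orientation': array([-3.13999039e+00, -9.05913306e-05,  2.82680238e+00]), 'contact_force': array([-0.0056194 ,  0.23103531,  0.04960144]), 'torque': array([-0.01208794,  0.02382604,  0.01818162]), 'gripper_width': 0.9990304855484486}
scene {'fx': 395.96078305291894, 'fy': 395.96078305291894, 'cx': 286.1890684454464, 'cy': 206.18787853447822, 'world_from_camera': array([[-0.60843746, -0.63824141,  0.47164792,  1.05047562],
       [ 0.79356401, -0.49510436,  0.35373413,  0.34154397],
       [ 0.0077
[... 155 characters left out ...]
0951476, 'cx': 277.7945632741847, 'cy': 206.750932315314, 'world_from_camera': array([[-0.01305531,  0.99651285, -0.08241177,  0.51420903],
       [-0.99969072, -0.01475265, -0.02002057, -0.01676223],
       [-0.02116655,  0.0821249 ,  0.99639725,  1.11950162],
       [ 0.        ,  0.        ,  0.        ,  1.        ]])}
wrist {'fx': 316.6628180932291, 'fy': 316.6628180932291, 'cx': 279.26190389543325, 'cy': 209.04399322609078, 'world_from_camera': array([[ 0.30949845, -0.90342996, -0.29669011,  0.08635782],
       [ 0.95089904,  0.29361629,  0.09788   ,  0.52461379],
       [-0.00131468, -0.31241605,  0.94994446,  0.37366485],
       [ 0.        ,  0.        ,  0.        ,  1.        ]])}
```

View pics/scene0.png

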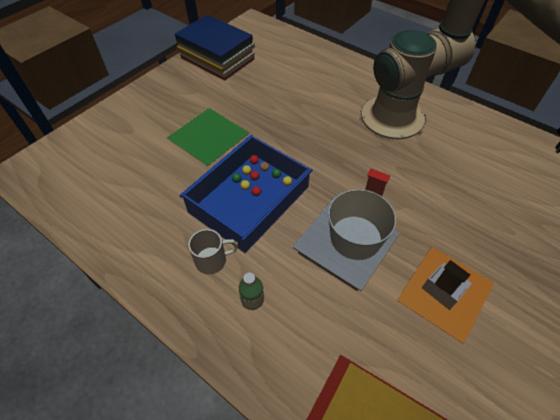

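View pics/top0.png

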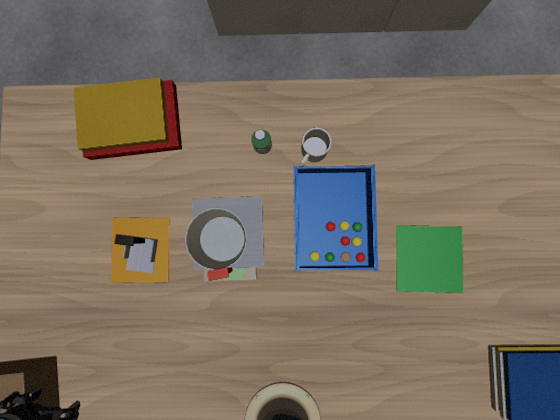

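View pics/wrist0.png

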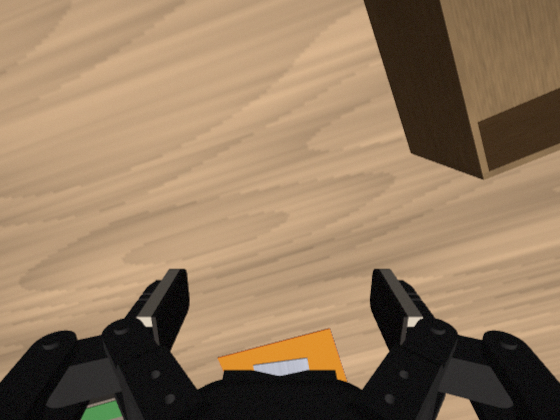

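The top view shows the orange mat at about (140,250), the scale and pail at (227,235), and the bin at (335,218) with 9 balls. The green mat is at (430,259), with the bottle at (261,140) and the mug at (316,143). Next I'll enlarge and measure.

```bash
cat > h.py <<'E'
import numpy as np,cv2
from workcell import arm
def ray(ci,u,v):
    d=np.array([(u-ci['cx'])/ci['fx'],-(v-ci['cy'])/ci['fy'],-1.0]);T=ci['world_from_camera']
    return T[:3,3],T[:3,:3]@d
def at_z(ci,u,v,z):
    o,d=ray(ci,u,v); return o+d*(z-o[2])/d[2]
def proj(ci,p):
    T=ci['world_from_camera'];c=T[:3,:3].T@(np.array(p)-T[:3,3])
    return ci['cx']+ci['fx']*c[0]/-c[2], ci['cy']-ci['fy']*c[1]/-c[2]
def cloud(ci,d):
    v,u=np.mgrid[:d.shape[0],:d.shape[1]]
    P=np.stack([(u-ci['cx'])/ci['fx']*d,-(v-ci['cy'])/ci['fy']*d,-d],-1)
    T=ci['world_from_camera'];return P@T[:3,:3].T+T[:3,3]
def crop(im,x0,x1,y0,y1,name):
    s=min(800/(x1-x0),600/(y1-y0));c=cv2.resize(im[y0:y1,x0:x1],None,fx=s,fy=s,interpolation=cv2.INTER_CUBIC)
    cv2.imwrite(name,c[:,:,::-1]);print(name,'scale',s)
E
python3 - <<'E'
from h import *
ci=arm.camera_info("top")
im=cv2.imread("pics/top0.png")[:,:,::-1];d=np.load("pics/top0d.npy")
crop(im,100,270,185,300,"pics/c1.png");crop(im,285,385,155,280,"pics/c2.png")
P=cloud(ci,d)
hsv=cv2.cvtColor(np.ascontiguousarray(im),cv2.COLOR_RGB2HSV)
def rect(m,z,name):
    m=cv2.morphologyEx(m.astype(np.uint8),cv2.MORPH_OPEN,np.ones((3,3)))
    cs,_=cv2.findContours(m,0,2);c=max(cs,key=cv2.contourArea)
    W=np.array([at_z(ci,u,v,z)[:2] for (u,v) in c[:,0,:]],np.float32)
    print(name,cv2.minAreaRect(W))
H,S,V=hsv[...,0],hsv[...,1],hsv[...,2]
rect((H>50)&(H<75)&(S>150)&(np.arange(560)[None]>380),.003,'green')
rect((H>10)&(H<20)&(S>190)&(V>150)&(np.arange(560)[None]<180)&(np.arange(420)[:,None]>200)&(np.arange(420)[:,None]<300),.003,'orange')
rect((H>100)&(H<125)&(S>120)&(np.arange(560)[None]>280)&(np.arange(560)[None]<390)&(np.arange(420)[:,None]<300),.087,'bin outer')
Z=P[...,2]
sc=(abs(Z-.042)<.006)&(S<60)&(np.arange(560)[None]>170)&(np.arange(560)[None]<285)&(np.arange(420)[:,None]>180)&(np.arange(420)[:,None]<290)
rect(sc,.042,'scale')
E
```

```text
pics/c1.png scale 4.705882352941177
pics/c2.png scale 4.8Traceback (most recent call last):
  File "<stdin>", line 13, in <module>
  File "<stdin>", line 9, in rect
ValueError: max() iterable argument is empty
```

View pics/c1.png

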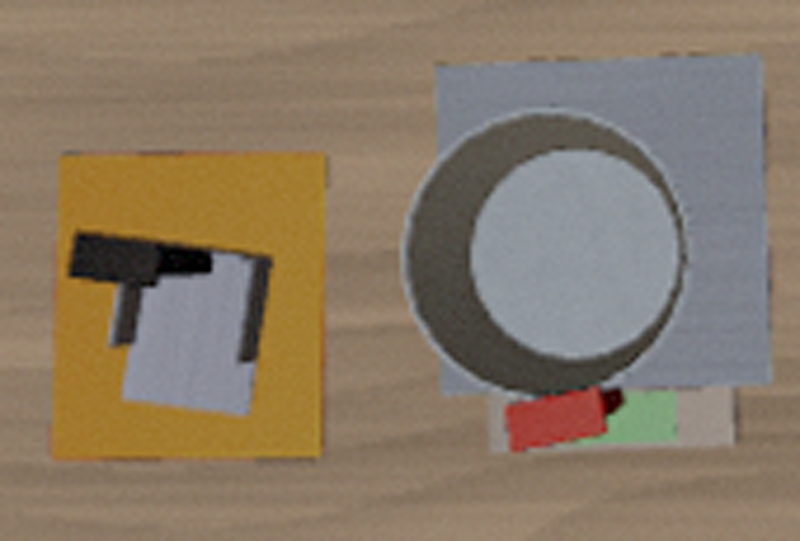

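View pics/c2.png

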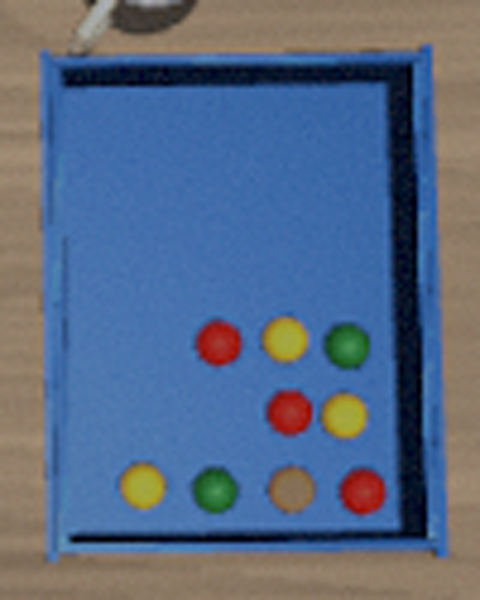

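```bash
python3 - <<'E'
from h import *
ci=arm.camera_info("top")
def c1(l,z,n,s=4.70588,o=(100,185)):
    W=np.array([at_z(ci,(u+.5)/s-.5+o[0],(v+.5)/s-.5+o[1],z) for u,v in l])
    e=np.roll(W,-1,0)-W
    print(n,'mean',W.mean(0).round(4),'sides',np.linalg.norm(e,axis=1).round(4),'ang',np.degrees(np.arctan2(e[:,1],e[:,0])).round(1)); return W
c1([(62,153),(327,153),(322,458),(52,458)],.003,'orange')
c1([(436,66),(761,55),(770,382),(440,393)],.042,'scale')
W=c1([(122,400),(248,414)],.005,'nose')
c1([(77,232),(160,243),(156,287),(68,277)],.144,'griphead')
c1([(576,253)],.045,'pailfloor');c1([(546,252)],.142,'pailrim')
c1([(505,406),(602,388),(607,430),(512,451)],.2,'ear')
c1([(396,226),(462,225),(463,292),(397,293)],.003,'green',1,(0,0))
c1([(42,53),(430,46),(446,556),(48,558)],.087,'binouter',4.8,(285,155))
for p in [(218,343),(285,340),(347,345),(290,412),(345,415),(143,485),(215,489),(291,489),(362,491)]: c1([p],.026,'ball',4.8,(285,155))
c1([(261,140)],.12,'glue~',1,(0,0));c1([(316,146)],.09,'mug~',1,(0,0))
E
```

```text
orange mean [0.4869 0.4127 0.003 ] sides [0.1683 0.1894 0.1691 0.19  ] ang [-90.8 179.7  89.4  -0.6]
scale mean [0.5337 0.1488 0.042 ] sides [0.1981 0.1966 0.1981 0.1972] ang [ -88.9 -179.    91.2    1. ]
nose mean [0.4236 0.4144 0.005 ] sides [0.0797 0.0797] ang [-96.9  83.1]
griphead mean [0.5152 0.4005 0.144 ] sides [0.0465 0.0241 0.0491 0.0249] ang [-98.2 175.8  82.9 -10.2]
pailfloor mean [0.5157 0.1637 0.045 ] sides [0.] ang [0.]
pailrim mean [0.5164 0.1639 0.142 ] sides [0.] ang [0.]
ear mean [0.4314 0.1478 0.2   ] sides [0.0505 0.0214 0.0496 0.023 ] ang [ -80.3 -173.3  101.7    9.1]
green mean [ 0.4492 -0.4309  0.003 ] sides [0.1907 0.192  0.1881 0.1925] ang [-89.9 177.8  90.3  -1.4]
binouter mean [ 0.569  -0.1503  0.087 ] sides [0.2211 0.2878 0.2216 0.2862] ang [-89.9 179.8  89.6  -0.3]
ball mean [ 0.5469 -0.1438  0.026 ] sides [0.] ang [0.]
ball mean [ 0.5481 -0.1838  0.026 ] sides [0.] ang [0.]
ball mean [ 0.5446 -0.2205  0.026 ] sides [0.] ang [0.]
ball mean [ 0.5053 -0.1856  0.026 ] sides [0.] ang [0.]
ball mean [ 0.5031 -0.2181  0.026 ] sides [0.] ang [0.]
ball mean [ 0.4632 -0.0974  0.026 ] sides [0.] ang [0.]
ball mean [ 0.4603 -0.14    0.026 ] sides [0.] ang [0.]
ball mean [ 0.4598 -0.1849  0.026 ] sides [0.] ang [0.]
ball mean [ 0.4581 -0.2268  0.026 ] sides [0.] ang [0.]
glue~ mean [0.7771 0.046  0.12  ] sides [0.] ang [0.]
mug~ mean [ 0.7654 -0.1033  0.09  ] sides [0.] ang [0.]
```

```bash
cat >> h.py <<'E'
from scipy.spatial.transform import Rotation as Ro
def cur():
    o=arm.get_obs(); return np.array(o['tcp_pos']),Ro.from_euler('xyz',o['orientation']),o
def Rt(yaw,tilt=0):
    "tool down, yaw deg, then tilt (deg) about tool x; + = nose-down"
    return Ro.from_euler('xyz',[180,0,yaw],degrees=True)*Ro.from_euler('x',tilt,degrees=True)
def plan(pos,yaw,tilt=0,R=None):
    p,r,o=cur(); R=R or Rt(yaw,tilt)
    s=r.inv().apply(np.array(pos)-p)/.15; w=(r.inv()*R).as_rotvec()/(np.pi/2)
    print('t',round(o['time_s'],2),'at',p.round(4),np.degrees(o['orientation']).round(1),'| shift',s.round(3),'turn',w.round(3),'| g',round(o['gripper_width'],3),'q',np.round(o['qpos'],2)); return s,w
# scoop geometry: scoop frame: x back, z up, underside nose centre = (0,0,0); tool z=-scoop z, tool y=scoop x, tool x=scoop y
def tcp_from_nose(nose,yaw,tilt,hold=(0.093,0.0,0.093)):
    R=Rt(yaw,tilt); # scoop->world
    ex,ey,ez=R.apply([0,1,0]),R.apply([1,0,0]),-R.apply([0,0,1])
    return np.array(nose)+hold[0]*ex+hold[1]*ey+hold[2]*ez
def nose_now(hold=(0.093,0.0,0.093)):
    p,r,o=cur(); return p-hold[0]*r.apply([0,1,0])-hold[1]*r.apply([1,0,0])+hold[2]*r.apply([0,0,1])
E
python3 -c "
from h import *
plan([.5153,.401,.24],82.5)
print(Rt(90,30).apply([0,1,0]),Rt(90,30).apply([0,0,1]))"
```

```text
t 0.15 at [0.1624 0.499  0.2307] [-179.9   -0.   162. ] | shift [-2.439  0.107 -0.063] turn [-0.001  0.     0.883] | g 1.001 q [ 1.19  0.05  1.4   0.    1.69 -0.07]
[ 8.66025404e-01 -1.04083409e-16 -5.00000000e-01] [-5.00000000e-01  8.32667268e-17 -8.66025404e-01]
```

Request:
servo_tool(
  deltas=[
    [[-0.25,0.01,0],[0,0,0.08],1],
    [[-0.5,0.02,0],[0,0,0.16],1],
    [[-0.75,0.03,0],[0,0,0.24],1],
    [[-1,0.04,0],[0,0,0.32],1],
    [[-1,0.04,-0.06],[0,0,0.4],1],
  ],
)

```text
time_s: 0.57
tcp_pos: [0.3117, 0.4556, 0.2376]
orientation: [-3.138, 0.003, 2.19]
contact_force: [0.9, -1.1, -0.8]
gripper_width: 1.0
```

```bash
python3 -c "
from h import *
plan([.5153,.401,.24],82.5)"
```

```text
t 0.57 at [0.3117 0.4556 0.2376] [-179.8    0.2  125.5] | shift [-1.084  0.894 -0.015] turn [-0.001  0.003  0.477] | g 1.0 q [ 0.9   0.13  1.3  -0.    1.71  0.29]
```

Request:
servo_tool(
  deltas=[
    [[-0.2,0.17,0],[0,0,0.08],1],
    [[-0.4,0.34,0],[0,0,0.16],1],
    [[-0.6,0.51,0],[0,0,0.24],1],
    [[-0.8,0.68,0],[0,0,0.32],1],
    [[-1,0.85,0],[0,0,0.4],1],
  ],
)

```text
time_s: 0.98
tcp_pos: [0.5001, 0.4118, 0.2399]
orientation: [-3.141, 0.0, 1.571]
contact_force: [0.2, 0.6, 0.4]
gripper_width: 1.0
```

```bash
python3 -c "
from h import *
plan([.5153,.401,.16],82.5)
im,d=arm.get_image('top');crop(im,90,280,180,310,'pics/t1.png')
im,d=arm.get_image('wrist');cv2.imwrite('pics/w1.png',im[:,:,::-1])"
```

```text
t 0.98 at [0.5001 0.4118 0.2399] [-180.    0.   90.] | shift [-0.072  0.102  0.533] turn [-0.     0.     0.083] | g 1.0 q [0.63 0.41 0.97 0.   1.76 0.63]
pics/t1.png scale 4.2105263157894735
```

View pics/w1.png

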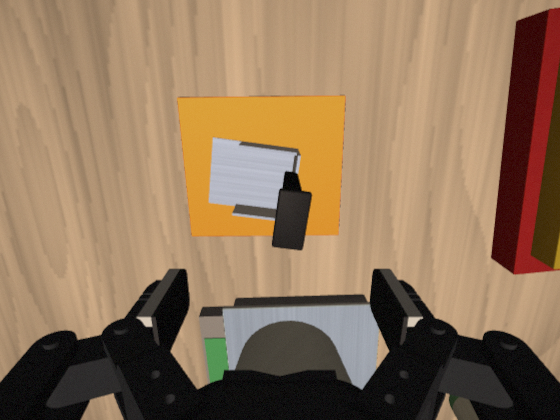

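The wrist picture shows the scoop on the orange mat, with its grip head at about (292,219) between the fingers. I'll go down now.

Request:
servo_tool(
  deltas=[
    [[-0.07,0.1,0],[0,0,0.083],1],
    [[-0.07,0.1,0.1],[0,0,0.083],1],
    [[-0.07,0.1,0.25],[0,0,0.083],1],
    [[-0.07,0.1,0.4],[0,0,0.083],1],
    [[-0.07,0.1,0.53],[0,0,0.083],1],
  ],
)

```text
time_s: 1.5
tcp_pos: [0.5129, 0.4021, 0.1589]
orientation: [-3.14, 0.001, 1.447]
contact_force: [-0.4, -0.3, -0.4]
gripper_width: 0.997
```

```bash
python3 -c "
from h import *
plan([.5153,.401,.096],82.5)
print([at_z(arm.camera_info('wrist'),292,219,.144)])
im,d=arm.get_image('wrist');cv2.imwrite('pics/w2.png',im[:,:,::-1])"
```

```text
t 1.5 at [0.5129 0.4021 0.1589] [-179.9    0.    82.9] | shift [-0.005  0.017  0.42 ] turn [-0.001  0.001  0.005] | g 0.997 q [0.61 0.44 1.09 0.   1.61 0.73]
[array([0.52248056, 0.42433722, 0.144     ])]
```

View pics/w2.png

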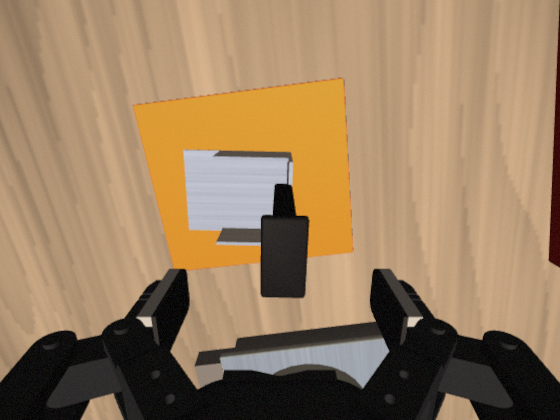

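```bash
python3 -c "
from h import *
ci=arm.camera_info('wrist')
W=[at_z(ci,u,v,.144) for u,v in [(263,217),(308,217),(304,297),(262,296)]];print(np.array(W).round(4),np.mean(W,0))"
```

```text
[[0.5064 0.4282 0.144 ]
 [0.5293 0.4254 0.144 ]
 [0.5226 0.3782 0.144 ]
 [0.4993 0.3816 0.144 ]] [0.51439148 0.40334084 0.144     ]
```

Request:
servo_tool(
  deltas=[
    [[0,0.01,0.1],[0,0,0],1],
    [[0,0.01,0.2],[0,0,0],1],
    [[0,0.01,0.3],[0,0,0],1],
    [[0,0.01,0.42],[0,0,0],1],
    [[0,0.01,0.42],[0,0,0],-1],
  ],
)

```text
time_s: 1.97
tcp_pos: [0.5132, 0.4012, 0.094]
orientation: [-3.137, 0.004, 1.447]
contact_force: [0.1, 0.1, -1.2]
gripper_width: 0.882
```

Request:
servo_tool(
  deltas=[
    [[0,0,0],[0,0,0],-1],
    [[0,0,0],[0,0,0],-1],
    [[0,0,0],[0,0,0],-1],
    [[0,0,0],[0,0,0],-1],
    [[0,0,0],[0,0,0],-1],
  ],
)

```text
time_s: 2.38
tcp_pos: [0.5155, 0.4024, 0.0995]
orientation: [3.14, -0.002, 1.446]
contact_force: [-1.7, 0.0, 3.8]
gripper_width: 0.256
```

Request:
servo_tool(
  deltas=[
    [[0,0,0],[0,0,0],-1],
    [[0,0,0],[0,0,0],-1],
    [[0,0,0],[0,0,0],-1],
    [[0,0,0],[0,0,0],-1],
    [[0,0,0],[0,0,0],-1],
  ],
)

```text
time_s: 2.8
tcp_pos: [0.5155, 0.4024, 0.0994]
orientation: [3.14, -0.002, 1.446]
contact_force: [-1.1, -0.4, 6.2]
gripper_width: 0.251
```

```bash
python3 -c "
from h import *
plan([.5153,.401,.12],82.5)
im,d=arm.get_image('wrist');cv2.imwrite('pics/w3.png',im[:,:,::-1])"
```

```text
t 2.8 at [0.5155 0.4024 0.0994] [ 1.799e+02 -1.000e-01  8.290e+01] | shift [-0.009 -0.    -0.137] turn [ 0.001 -0.001  0.004] | g 0.251 q [0.61 0.48 1.15 0.   1.5  0.73]
```

View pics/w3.png

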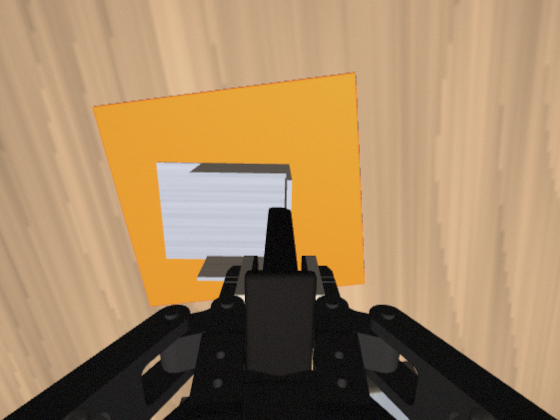

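Request:
servo_tool(
  deltas=[
    [[0,0,-0.1],[0,0,0],-1],
    [[0,0,-0.2],[0,0,0],-1],
    [[0,0,-0.4],[0,0,0],-1],
    [[0,0,-0.6],[0,0,0],-1],
    [[0,0,-0.8],[0,0,0],-1],
  ],
)

```text
time_s: 3.27
tcp_pos: [0.5146, 0.4017, 0.2182]
orientation: [-3.14, 0.001, 1.446]
contact_force: [0.6, 0.4, -1.6]
gripper_width: 0.253
```

Request:
servo_tool(
  deltas=[
    [[0,0,-0.2],[0,0,0],-1],
    [[0,0,-0.35],[0,0,0],-1],
    [[0,0,-0.35],[0,0,0],-1],
    [[0,0,-0.35],[0,0,0],-1],
    [[0,0,-0.35],[0,0,0],-1],
  ],
)

```text
time_s: 3.68
tcp_pos: [0.5147, 0.4017, 0.268]
orientation: [-3.139, 0.002, 1.446]
contact_force: [0.3, 0.7, -3.1]
gripper_width: 0.254
```

```bash
python3 -c "
from h import *
plan([.5153,.401,.27],82.5)
im,d=arm.get_image('wrist');cv2.imwrite('pics/w4.png',im[:,:,::-1])
im,d=arm.get_image('scene');crop(im,290,560,60,330,'pics/s4.png')"
```

```text
t 3.68 at [0.5147 0.4017 0.268 ] [-1.799e+02  1.000e-01  8.290e+01] | shift [-0.004  0.004 -0.013] turn [-0.001  0.001  0.004] | g 0.254 q [ 0.61  0.43  0.89 -0.    1.83  0.73]
pics/s4.png scale 2.2222222222222223
```

View pics/w4.png

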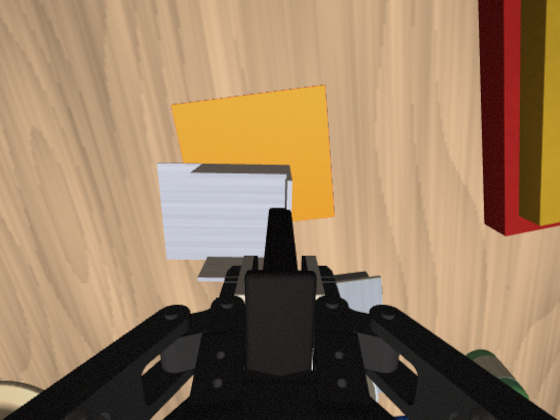

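View pics/s4.png

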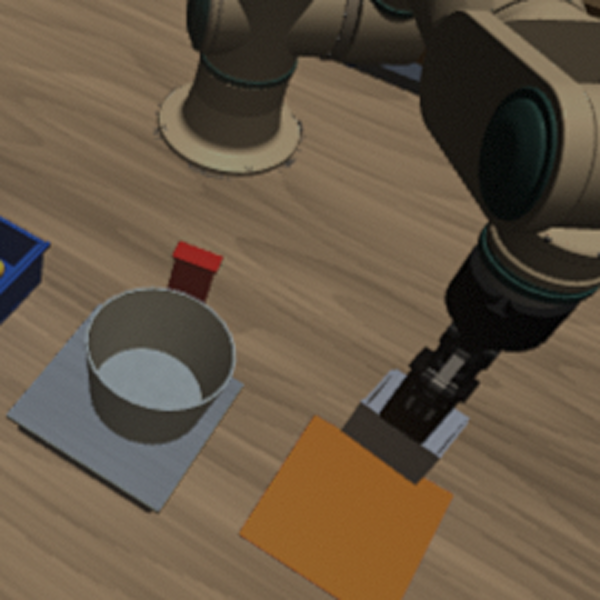

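```bash
python3 -c "
from h import *
ci=arm.camera_info('wrist');p,r,o=cur()
for zz in (.0945,.0965):
  z=p[2]-zz+.002
  W=np.array([at_z(ci,u,v,z) for u,v in [(157.5,163.5),(165,260)]]);n=W.mean(0);e=W[0]-W[1]
  print(np.linalg.norm(e),np.degrees(np.arctan2(e[1],e[0])), r.inv().apply(n-p), p[2]-zz)
print(nose_now())
"
```

```text
0.08041595221983867 80.36485737901405 [-0.00100824 -0.09279487  0.09280812] 0.17296612756079457
0.08109970102413129 80.36485737901404 [-0.00170364 -0.09358327  0.09481276] 0.17096612756079457
[0.42195034 0.41293413 0.17477195]
```

```bash
sed -i 's/hold=(0.093,0.0,0.093)/hold=(0.093,0.001,0.0955)/' h.py; cat >> h.py <<'E'
def np_(nose,yaw,tilt=0):
    t=tcp_from_nose(nose,yaw,tilt); print('tcp target',t.round(4)); n=nose_now(); print('nose now',n.round(4)); return plan(t,yaw,tilt)
E
python3 -c "
from h import *
np_([.585,-.206,.18],90)"
```

```text
tcp target [ 0.678  -0.205   0.2755]
nose now [0.4218 0.4119 0.1723]
t 3.78 at [0.5146 0.4016 0.2675] [-179.8    0.2   82.9] | shift [-3.878  1.583 -0.047] turn [-0.002  0.002 -0.079] | g 0.257 q [ 0.61  0.43  0.89 -0.    1.83  0.73]
```

Request:
servo_tool(
  deltas=[
    [[-0.15,0.06,0],[0,0,-0.02],-1],
    [[-0.35,0.14,-0.02],[0,0,-0.04],-1],
    [[-0.57,0.22,-0.05],[0,0,-0.06],-1],
    [[-0.78,0.3,-0.05],[0,0,-0.08],-1],
    [[-1,0.4,-0.05],[0,0,-0.08],-1],
  ],
)

```text
time_s: 4.2
tcp_pos: [0.5555, 0.2445, 0.2765]
orientation: [-3.14, 0.0, 1.575]
contact_force: [0.4, -0.4, -1.3]
gripper_width: 0.247
```

Request:
servo_tool(
  deltas=[
    [[-0.22,0.08,0],[0,0,0],-1],
    [[-0.43,0.14,0],[0,0,0],-1],
    [[-0.65,0.2,0],[0,0,0],-1],
    [[-0.87,0.26,0],[0,0,0],-1],
    [[-1,0.3,0],[0,0,0],-1],
  ],
)

```text
time_s: 4.62
tcp_pos: [0.6013, 0.0924, 0.276]
orientation: [-3.139, 0.001, 1.57]
contact_force: [-0.4, -0.1, -1.5]
gripper_width: 0.255
```

Request:
servo_tool(
  deltas=[
    [[-0.22,0.05,0],[0,0,0],-1],
    [[-0.43,0.1,0],[0,0,0],-1],
    [[-0.65,0.15,0],[0,0,0],-1],
    [[-0.87,0.2,0],[0,0,0],-1],
    [[-1,0.25,0],[0,0,0],-1],
  ],
)

```text
time_s: 5.03
tcp_pos: [0.6385, -0.0576, 0.2758]
orientation: [-3.139, 0.0, 1.57]
contact_force: [-0.2, 0.4, -1.4]
gripper_width: 0.252
```

```bash
python3 -c "
from h import *
np_([.585,-.206,.13],90)"
```

```text
tcp target [ 0.678  -0.205   0.2255]
nose now [ 0.5452 -0.0585  0.1806]
t 5.03 at [ 0.6385 -0.0576  0.2758] [-179.8    0.    89.9] | shift [-0.982  0.266  0.335] turn [-0.002  0.    -0.001] | g 0.252 q [-0.15  0.39  0.92 -0.    1.83 -0.15]
```

Request:
servo_tool(
  deltas=[
    [[-0.22,0.06,0],[0,0,0],-1],
    [[-0.43,0.12,0],[0,0,0],-1],
    [[-0.65,0.18,0],[0,0,0],-1],
    [[-0.87,0.24,0.1],[0,0,0],-1],
    [[-0.98,0.27,0.25],[0,0,0],-1],
  ],
)

```text
time_s: 5.45
tcp_pos: [0.6799, -0.2054, 0.2402]
orientation: [3.139, 0.002, 1.569]
contact_force: [0.4, -1.0, -2.6]
gripper_width: 0.251
```

```bash
python3 -c "
from h import *
im,d=arm.get_image('wrist');cv2.imwrite('pics/w5.png',im[:,:,::-1])
np_([.585,-.206,.013],90,-2)"
```

```text
tcp target [ 0.6746 -0.205   0.1117]
nose now [ 0.5847 -0.2073  0.1369]
t 5.5 at [ 0.6785 -0.2068  0.2316] [-1.795e+02 -1.000e-01  8.980e+01] | shift [ 0.011 -0.019  0.8  ] turn [-0.027 -0.001 -0.003] | g 0.252 q [-0.35  0.61  0.71 -0.    1.82 -0.34]
```

View pics/w5.png

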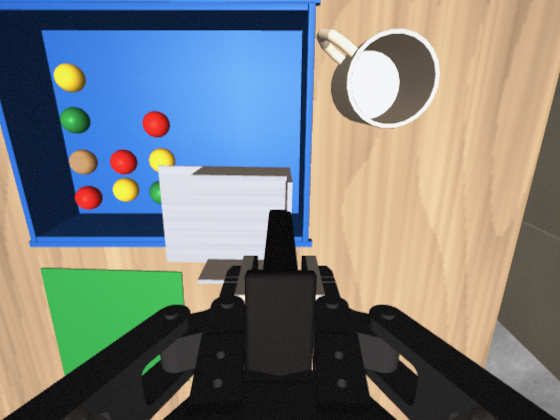

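The wrist view shows the scoop over the bin's -y side, behind the ball rows, with its pan at about (225,215). The 9 balls are unchanged. I'll lower it now.

Request:
servo_tool(
  deltas=[
    [[0.01,-0.02,0.15],[-0.027,0,0],-1],
    [[0.01,-0.02,0.3],[-0.027,0,0],-1],
    [[0.01,-0.02,0.45],[-0.027,0,0],-1],
    [[0.01,-0.02,0.6],[-0.027,0,0],-1],
    [[0.01,-0.02,0.72],[-0.027,0,0],-1],
  ],
)

```text
time_s: 5.92
tcp_pos: [0.6751, -0.1989, 0.1281]
orientation: [3.104, -0.002, 1.572]
contact_force: [-0.4, -0.1, -2.4]
gripper_width: 0.255
```

```bash
python3 -c "
from h import *
np_([.585,-.206,.012],90,-2)"
```

```text
tcp target [ 0.6746 -0.205   0.1107]
nose now [ 0.5858 -0.1998  0.0291]
t 5.92 at [ 0.6751 -0.1989  0.1281] [ 1.778e+02 -1.000e-01  9.010e+01] | shift [-0.041 -0.008  0.116] turn [ 0.002 -0.001  0.001] | g 0.255 q [-0.34  0.58  0.96  0.01  1.56 -0.35]
```

Request:
servo_tool(
  deltas=[
    [[-0.02,0,0.02],[0,0,0],-1],
    [[-0.04,0,0.05],[0,0,0],-1],
    [[-0.04,0,0.08],[0,0,0],-1],
    [[-0.04,0,0.11],[0,0,0],-1],
    [[-0.04,0,0.11],[0,0,0],-1],
  ],
)

```text
time_s: 6.33
tcp_pos: [0.6773, -0.2057, 0.1156]
orientation: [3.099, -0.0, 1.572]
contact_force: [-0.3, 1.3, -1.8]
gripper_width: 0.255
```

```bash
python3 -c "
from h import *
np_([.56,-.206,.012],90,-2)"
```

```text
tcp target [ 0.6496 -0.205   0.1107]
nose now [ 0.5884 -0.2067  0.0163]
t 6.33 at [ 0.6773 -0.2057  0.1156] [177.6  -0.   90.1] | shift [ 0.005 -0.186  0.025] turn [ 0.005 -0.     0.001] | g 0.255 q [-0.35  0.6   0.97  0.01  1.54 -0.35]
```

Request:
servo_tool(
  deltas=[
    [[0,0,0.01],[0,0,0],-1],
    [[0,0,0.02],[0,0,0],-1],
    [[0,0,0.03],[0,0,0],-1],
    [[0,-0.05,0.03],[0,0,0],-1],
    [[0,-0.1,0.03],[0,0,0],-1],
  ],
)

```text
time_s: 6.75
tcp_pos: [0.6639, -0.2057, 0.1128]
orientation: [3.094, 0.001, 1.573]
contact_force: [2.9, -0.3, 3.6]
gripper_width: 0.249
```

```bash
python3 -c "
from h import *
np_([.56,-.206,.012],90,-2)
for i in range(3):
  im,d=arm.get_image('wrist'); p,r,o=cur(); print(p.round(4),o['contact_force'].round(1))
cv2.imwrite('pics/w6.png',im[:,:,::-1])"
```

```text
tcp target [ 0.6496 -0.205   0.1107]
nose now [ 0.5755 -0.207   0.013 ]
t 6.75 at [ 0.6639 -0.2057  0.1128] [1.773e+02 1.000e-01 9.010e+01] | shift [ 0.005 -0.096  0.01 ] turn [0.008 0.001 0.001] | g 0.249 q [-0.36  0.56  1.03  0.02  1.51 -0.36]
[ 0.6624 -0.2059  0.1125] [-0.8  0.2 -1.2]
[ 0.6627 -0.2059  0.1122] [1.3 0.7 1.1]
[ 0.6629 -0.2059  0.112 ] [ 1.5 -1.8  2.1]
```

View pics/w6.png

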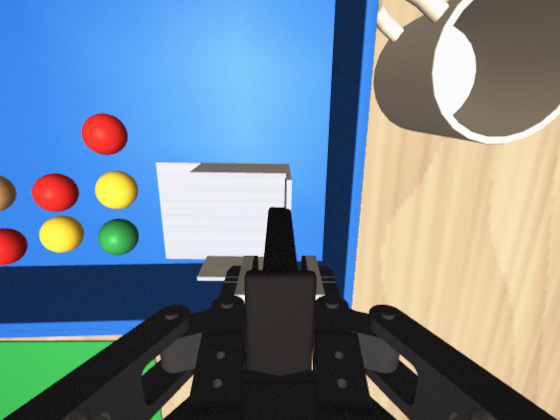

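```bash
python3 -c "
from h import *
np_([.525,-.206,.0125],90,-2.5)"
```

```text
tcp target [ 0.6137 -0.205   0.112 ]
nose now [ 0.5742 -0.2071  0.0125]
t 6.9 at [ 0.6629 -0.2059  0.112 ] [1.774e+02 1.000e-01 9.010e+01] | shift [ 0.007 -0.327 -0.014] turn [0.001 0.001 0.001] | g 0.258 q [-0.36  0.56  1.03  0.01  1.51 -0.36]
```

Request:
servo_tool(
  deltas=[
    [[0,-0.065,-0.003],[0,0,0],-1],
    [[0,-0.13,-0.006],[0,0,0],-1],
    [[0,-0.195,-0.009],[0,0,0],-1],
    [[0,-0.26,-0.011],[0,0,0],-1],
    [[0,-0.325,-0.013],[0,0,0],-1],
  ],
)

```text
time_s: 7.32
tcp_pos: [0.6151, -0.2059, 0.1127]
orientation: [3.094, 0.001, 1.572]
contact_force: [4.3, 0.2, 5.4]
gripper_width: 0.25
```

```bash
python3 -c "
from h import *
im,d=arm.get_image('wrist')
cv2.imwrite('pics/w7.png',im[:,:,::-1])
np_([.48,-.206,.0125],90,-2.5)"
```

```text
tcp target [ 0.5687 -0.205   0.112 ]
nose now [ 0.5249 -0.2072  0.0127]
t 7.37 at [ 0.6135 -0.206   0.1123] [1.774e+02 1.000e-01 9.010e+01] | shift [ 0.007 -0.298 -0.012] turn [0.001 0.001 0.001] | g 0.249 q [-0.39  0.42  1.21  0.02  1.47 -0.39]
```

View pics/w7.png

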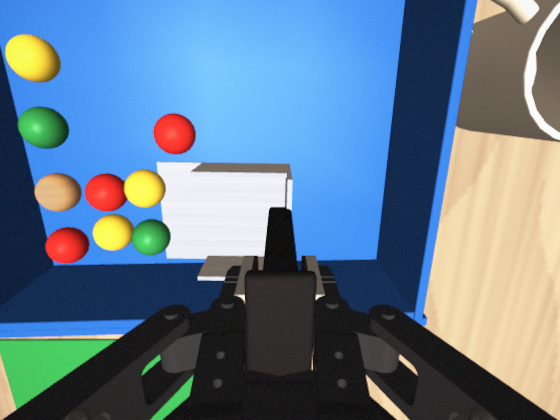

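Request:
servo_tool(
  deltas=[
    [[0,-0.06,-0.002],[0,0,0],-1],
    [[0,-0.12,-0.005],[0,0,0],-1],
    [[0,-0.18,-0.007],[0,0,0],-1],
    [[0,-0.24,-0.01],[0,0,0],-1],
    [[0,-0.3,-0.012],[0,0,0],-1],
  ],
)

```text
time_s: 7.78
tcp_pos: [0.5704, -0.2061, 0.1127]
orientation: [3.094, 0.002, 1.572]
contact_force: [5.4, -0.3, 8.4]
gripper_width: 0.25
```

```bash
python3 -c "
from h import *
im,d=arm.get_image('wrist')
cv2.imwrite('pics/w8.png',im[:,:,::-1])
np_([.436,-.206,.0125],90,-2.5)"
```

```text
tcp target [ 0.5247 -0.205   0.112 ]
nose now [ 0.4808 -0.2074  0.0129]
t 7.83 at [ 0.5693 -0.2062  0.1126] [1.773e+02 1.000e-01 9.010e+01] | shift [ 0.008 -0.297 -0.01 ] turn [0.002 0.001 0.001] | g 0.255 q [-0.42  0.31  1.35  0.02  1.44 -0.42]
```

View pics/w8.png

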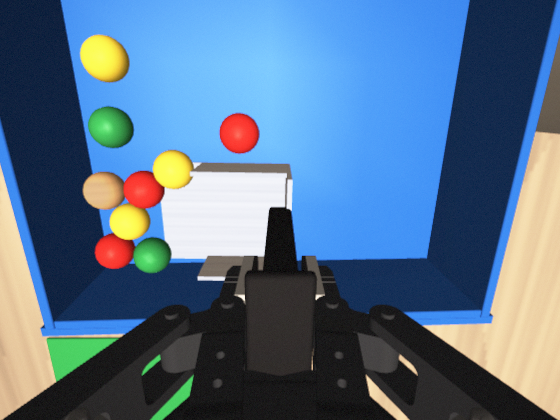

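Request:
servo_tool(
  deltas=[
    [[0,-0.06,-0.002],[0,0,0],-1],
    [[0,-0.12,-0.004],[0,0,0],-1],
    [[0,-0.18,-0.006],[0,0,0],-1],
    [[0,-0.23,-0.008],[0,0,0],-1],
    [[0,-0.27,-0.01],[0,0,0],-1],
  ],
)

```text
time_s: 8.25
tcp_pos: [0.5293, -0.2061, 0.1121]
orientation: [3.095, 0.001, 1.572]
contact_force: [4.1, -0.3, 5.9]
gripper_width: 0.256
```

```bash
python3 -c "
from h import *
im,d=arm.get_image('wrist')
cv2.imwrite('pics/w9.png',im[:,:,::-1])
np_([.436,-.206,.0125],90,-2.5)"
```

```text
tcp target [ 0.5247 -0.205   0.112 ]
nose now [ 0.4399 -0.2074  0.0122]
t 8.3 at [ 0.5285 -0.2062  0.1118] [1.774e+02 1.000e-01 9.010e+01] | shift [ 0.008 -0.025 -0.003] turn [0.001 0.001 0.001] | g 0.253 q [-0.45  0.21  1.47  0.02  1.42 -0.45]
```

View pics/w9.png

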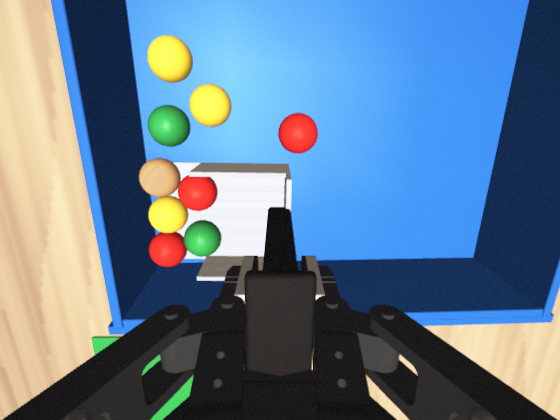

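```bash
python3 -c "
from h import *
plan(tcp_from_nose([.435,-.2065,.0125],90,-2.5),90,-2.5)
for t in (2,6,10,14):
  plan(tcp_from_nose([.436,-.2065,.0135+.1*np.sin(np.radians(t))],90,t),90,t)"
```

```text
t 8.3 at [ 0.5285 -0.2062  0.1118] [1.774e+02 1.000e-01 9.010e+01] | shift [ 0.004 -0.032 -0.003] turn [0.001 0.001 0.001] | g 0.253 q [-0.45  0.21  1.47  0.02  1.42 -0.45]
t 8.3 at [ 0.5285 -0.2062  0.1118] [1.774e+02 1.000e-01 9.010e+01] | shift [0.004 0.024 0.018] turn [0.051 0.001 0.001] | g 0.253 q [-0.45  0.21  1.47  0.02  1.42 -0.45]
t 8.3 at [ 0.5285 -0.2062  0.1118] [1.774e+02 1.000e-01 9.010e+01] | shift [0.004 0.066 0.02 ] turn [0.095 0.001 0.001] | g 0.253 q [-0.45  0.21  1.47  0.02  1.42 -0.45]
t 8.3 at [ 0.5285 -0.2062  0.1118] [1.774e+02 1.000e-01 9.010e+01] | shift [0.004 0.104 0.025] turn [0.14  0.001 0.001] | g 0.253 q [-0.45  0.21  1.47  0.02  1.42 -0.45]
t 8.3 at [ 0.5285 -0.2062  0.1118] [1.774e+02 1.000e-01 9.010e+01] | shift [0.004 0.138 0.032] turn [0.184 0.001 0.001] | g 0.253 q [-0.45  0.21  1.47  0.02  1.42 -0.45]
```

Request:
servo_tool(
  deltas=[
    [[0,-0.035,-0.003],[0,0,0],-1],
    [[0,0.024,0.012],[0.05,0,0],-1],
    [[0,0.066,0.015],[0.095,0,0],-1],
    [[0,0.104,0.02],[0.14,0,0],-1],
    [[0,0.138,0.028],[0.184,0,0],-1],
  ],
)

```text
time_s: 8.72
tcp_pos: [0.5496, -0.2059, 0.1073]
orientation: [-2.892, 0.001, 1.572]
contact_force: [2.7, -0.9, 4.3]
gripper_width: 0.253
```

```bash
python3 -c "
from h import *
im,d=arm.get_image('wrist')
cv2.imwrite('pics/w10.png',im[:,:,::-1])
np_([.436,-.206,.14],90,15)"
```

```text
tcp target [ 0.5505 -0.205   0.2082]
nose now [ 0.4372 -0.2071  0.0376]
t 8.77 at [ 0.5511 -0.2058  0.1068] [-1.655e+02  1.000e-01  9.010e+01] | shift [ 0.005 -0.172 -0.653] turn [0.006 0.001 0.001] | g 0.25 q [-0.38  0.49  1.15 -0.09  1.74 -0.38]
```

View pics/w10.png

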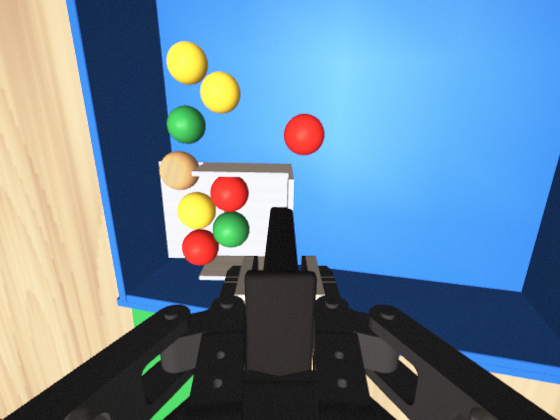

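Request:
servo_tool(
  deltas=[
    [[0,0,0],[0.02,0,0],-1],
    [[0,0,0],[0.04,0,0],-1],
    [[0,-0.005,-0.02],[0.04,0,0],-1],
    [[0,-0.01,-0.04],[0.04,0,0],-1],
    [[0,-0.015,-0.06],[0.04,0,0],-1],
  ],
)

```text
time_s: 9.18
tcp_pos: [0.5491, -0.2056, 0.1156]
orientation: [-2.832, -0.001, 1.572]
contact_force: [3.6, 0.6, -2.0]
gripper_width: 0.255
```

```bash
python3 -c "
from h import *
im,d=arm.get_image('wrist')
cv2.imwrite('pics/w11.png',im[:,:,::-1])
np_([.45,-.206,.14],90,18)"
```

```text
tcp target [ 0.568  -0.205   0.2021]
nose now [ 0.4316 -0.207   0.0539]
t 9.23 at [ 0.5492 -0.2058  0.1167] [-162.3   -0.    90.1] | shift [ 0.005 -0.054 -0.58 ] turn [0.004 0.    0.001] | g 0.258 q [-0.37  0.52  1.1  -0.11  1.81 -0.38]
```

View pics/w11.png

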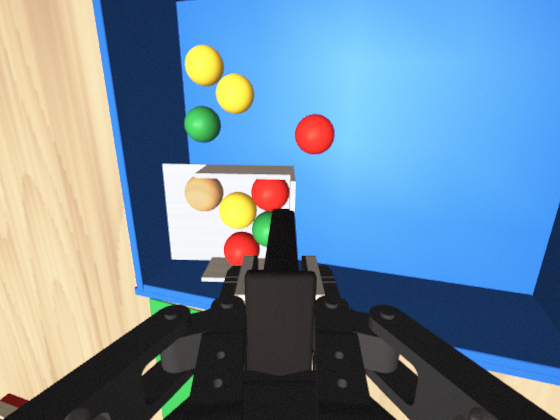

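All five balls (wood, yellow, two red, green) rolled back into the pan. I'll lift.

Request:
servo_tool(
  deltas=[
    [[0,0.015,-0.05],[0,0,0],-1],
    [[0,0.01,-0.18],[0,0,0],-1],
    [[0,-0.01,-0.33],[0,0,0],-1],
    [[0,-0.03,-0.5],[0,0,0],-1],
    [[0,-0.06,-0.66],[0,0,0],-1],
  ],
)

```text
time_s: 9.65
tcp_pos: [0.5701, -0.2057, 0.2143]
orientation: [-2.83, -0.001, 1.571]
contact_force: [0.2, 0.3, -2.6]
gripper_width: 0.253
```

```bash
python3 -c "
from h import *
im,d=arm.get_image('wrist')
cv2.imwrite('pics/w12.png',im[:,:,::-1])
np_([.47,-.1,.22],90,18)
np_([.50,.164,.22],90,18)"
```

```text
tcp target [ 0.588  -0.099   0.2821]
nose now [ 0.4542 -0.2074  0.157 ]
t 9.7 at [ 0.5715 -0.2062  0.2203] [-162.6    0.2   90. ] | shift [ 0.713 -0.018 -0.428] turn [ 0.007  0.002 -0.   ] | g 0.255 q [-0.36  0.53  0.87 -0.12  2.02 -0.39]
tcp target [0.618  0.165  0.2821]
nose now [ 0.4542 -0.2074  0.157 ]
t 9.7 at [ 0.5715 -0.2062  0.2203] [-162.6    0.2   90. ] | shift [ 2.473  0.172 -0.492] turn [ 0.007  0.002 -0.   ] | g 0.255 q [-0.36  0.53  0.87 -0.12  2.02 -0.39]
```

View pics/w12.png

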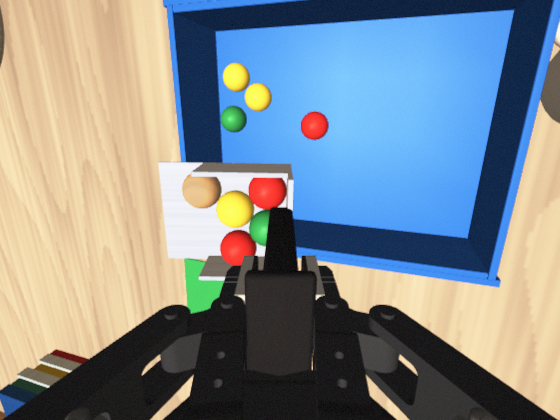

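Request:
servo_tool(
  deltas=[
    [[0.1,0.01,-0.06],[0,0,0],-1],
    [[0.25,0.02,-0.12],[0,0,0],-1],
    [[0.42,0.03,-0.18],[0,0,0],-1],
    [[0.6,0.04,-0.25],[0,0,0],-1],
    [[0.78,0.06,-0.32],[0,0,0],-1],
  ],
)

```text
time_s: 10.12
tcp_pos: [0.5929, -0.0869, 0.2557]
orientation: [-2.829, -0.001, 1.572]
contact_force: [0.4, -0.2, -2.4]
gripper_width: 0.255
```

Request:
servo_tool(
  deltas=[
    [[0.18,0.015,-0.03],[0,0,0],-1],
    [[0.37,0.03,-0.07],[0,0,0],-1],
    [[0.56,0.04,-0.1],[0,0,0],-1],
    [[0.75,0.055,-0.14],[0,0,0],-1],
    [[0.92,0.065,-0.17],[0,0,0],-1],
  ],
)

```text
time_s: 10.53
tcp_pos: [0.6098, 0.0517, 0.2769]
orientation: [-2.829, 0.0, 1.573]
contact_force: [-0.3, 0.5, -2.6]
gripper_width: 0.256
```

Request:
servo_tool(
  deltas=[
    [[0.17,0.015,0],[0,0,0],-1],
    [[0.34,0.03,0],[0,0,0],-1],
    [[0.5,0.04,0],[0,0,0],-1],
    [[0.64,0.045,0],[0,0,0],-1],
    [[0.74,0.05,0],[0,0,0],-1],
  ],
)

```text
time_s: 10.95
tcp_pos: [0.6166, 0.1629, 0.274]
orientation: [-2.829, 0.0, 1.574]
contact_force: [-0.3, 0.8, -2.2]
gripper_width: 0.254
```

```bash
python3 -c "
from h import *
np_([.50,.164,.22],90,18)
im,d=arm.get_image('wrist')
cv2.imwrite('pics/w13.png',im[:,:,::-1])
im,d=arm.get_image('scene');crop(im,230,500,60,330,'pics/s13.png')
for t,z in ((0,.2),(-12,.17),(-25,.15),(-38,.145)):
  print(t);plan(tcp_from_nose([.51,.164,z],90,t),90,t)
"
```

```text
tcp target [0.618  0.165  0.2821]
nose now [0.4987 0.1615 0.2118]
t 10.95 at [0.6166 0.1629 0.274 ] [-162.1    0.    90.2] | shift [ 0.014 -0.008 -0.054] turn [0.001 0.001 0.002] | g 0.254 q [0.18 0.66 0.59 0.07 2.2  0.2 ]
pics/s13.png scale 2.2222222222222223
0
t 11.05 at [0.6167 0.163  0.2741] [-162.1    0.    90.3] | shift [ 0.014 -0.131 -0.108] turn [-0.199  0.     0.003] | g 0.253 q [0.18 0.66 0.59 0.07 2.2  0.2 ]
-12
t 11.05 at [0.6167 0.163  0.2741] [-162.1    0.    90.3] | shift [ 0.015 -0.244  0.018] turn [-0.332  0.     0.003] | g 0.253 q [0.18 0.66 0.59 0.07 2.2  0.2 ]
-25
t 11.05 at [0.6167 0.163  0.2741] [-162.1    0.    90.3] | shift [ 0.015 -0.402  0.117] turn [-0.476 -0.     0.003] | g 0.253 q [0.18 0.66 0.59 0.07 2.2  0.2 ]
-38
t 11.05 at [0.6167 0.163  0.2741] [-162.1    0.    90.3] | shift [ 0.016 -0.592  0.167] turn [-0.621 -0.001  0.003] | g 0.253 q [0.18 0.66 0.59 0.07 2.2  0.2 ]
```

View pics/w13.png

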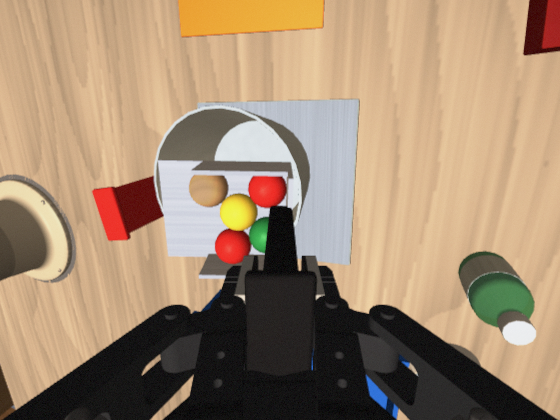

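View pics/s13.png

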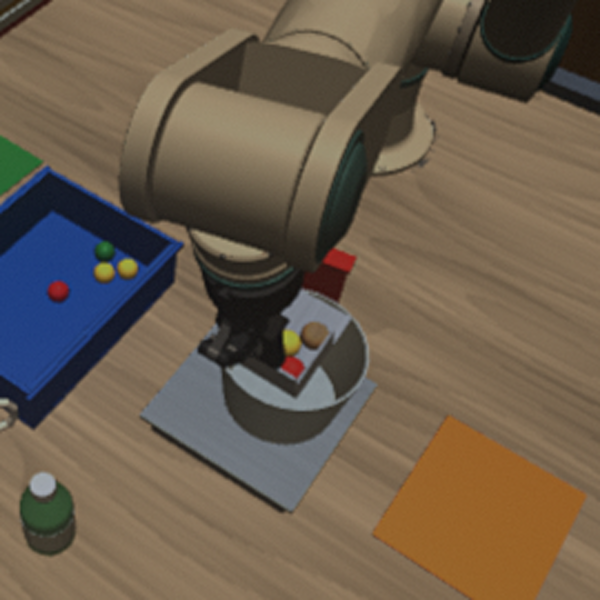

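```bash
python3 -c "
from h import *
for x,t,z in ((.53,10,.2),(.53,3,.17),(.535,-4,.155),(.535,-10,.15),(.535,-17,.143)):
  print(t);plan(tcp_from_nose([x,.164,z],90,t),90,t)
"
```

```text
10
t 11.05 at [0.6167 0.163  0.2741] [-162.1    0.    90.3] | shift [ 0.013  0.128 -0.068] turn [-0.087  0.001  0.003] | g 0.253 q [0.18 0.66 0.59 0.07 2.2  0.2 ]
3
t 11.05 at [0.6167 0.163  0.2741] [-162.1    0.    90.3] | shift [0.013 0.099 0.063] turn [-0.165  0.001  0.003] | g 0.253 q [0.18 0.66 0.59 0.07 2.2  0.2 ]
-4
t 11.05 at [0.6167 0.163  0.2741] [-162.1    0.    90.3] | shift [0.013 0.063 0.101] turn [-0.243  0.     0.003] | g 0.253 q [0.18 0.66 0.59 0.07 2.2  0.2 ]
-10
t 11.05 at [0.6167 0.163  0.2741] [-162.1    0.    90.3] | shift [ 0.014 -0.014  0.102] turn [-0.31   0.     0.003] | g 0.253 q [0.18 0.66 0.59 0.07 2.2  0.2 ]
-17
t 11.05 at [0.6167 0.163  0.2741] [-162.1    0.    90.3] | shift [ 0.014 -0.106  0.122] turn [-0.387  0.     0.003] | g 0.253 q [0.18 0.66 0.59 0.07 2.2  0.2 ]
```

Request:
servo_tool(
  deltas=[
    [[0.013,0.1,-0.06],[-0.06,0,0],-1],
    [[0.013,0.12,-0.03],[-0.1,0,0],-1],
    [[0.013,0.1,0.06],[-0.165,0,0],-1],
    [[0.013,0.063,0.1],[-0.24,0,0],-1],
    [[0.014,-0.014,0.102],[-0.31,0,0],-1],
  ],
)

```text
time_s: 11.47
tcp_pos: [0.6099, 0.1608, 0.2583]
orientation: [2.963, 0.001, 1.571]
contact_force: [0.5, 0.5, -1.8]
gripper_width: 0.255
```

```bash
python3 -c "
from h import *
print(nose_now())
for x,t,z in ((.535,-16,.148),(.53,-22,.142),(.53,-28,.137),(.53,-34,.135),(.53,-40,.133)):
  print(t);plan(tcp_from_nose([x,.164,z],90,t),90,t)
"
```

```text
[0.53528027 0.15962037 0.14784383]
-16
t 11.47 at [0.6099 0.1608 0.2583] [1.698e+02 1.000e-01 9.000e+01] | shift [ 0.028 -0.069 -0.061] turn [-0.064  0.001  0.   ] | g 0.255 q [ 0.22  0.21  1.18 -0.04  1.57  0.21]
-22
t 11.47 at [0.6099 0.1608 0.2583] [1.698e+02 1.000e-01 9.000e+01] | shift [ 0.028 -0.185 -0.081] turn [-0.131  0.001  0.   ] | g 0.255 q [ 0.22  0.21  1.18 -0.04  1.57  0.21]
-28
t 11.47 at [0.6099 0.1608 0.2583] [1.698e+02 1.000e-01 9.000e+01] | shift [ 0.028 -0.272 -0.094] turn [-0.198  0.001  0.   ] | g 0.255 q [ 0.22  0.21  1.18 -0.04  1.57  0.21]
-34
t 11.47 at [0.6099 0.1608 0.2583] [1.698e+02 1.000e-01 9.000e+01] | shift [ 0.028 -0.359 -0.118] turn [-0.264  0.001  0.   ] | g 0.255 q [ 0.22  0.21  1.18 -0.04  1.57  0.21]
-40
t 11.47 at [0.6099 0.1608 0.2583] [1.698e+02 1.000e-01 9.000e+01] | shift [ 0.028 -0.45  -0.133] turn [-0.331  0.001  0.   ] | g 0.255 q [ 0.22  0.21  1.18 -0.04  1.57  0.21]
```

Request:
servo_tool(
  deltas=[
    [[0.028,-0.07,-0.06],[-0.064,0,0],-1],
    [[0.028,-0.185,-0.08],[-0.13,0,0],-1],
    [[0.028,-0.27,-0.094],[-0.198,0,0],-1],
    [[0.028,-0.36,-0.118],[-0.264,0,0],-1],
    [[0.028,-0.45,-0.133],[-0.33,0,0],-1],
  ],
)

```text
time_s: 11.88
tcp_pos: [0.5396, 0.1653, 0.2693]
orientation: [2.441, 0.0, 1.571]
contact_force: [0.4, 0.2, -1.3]
gripper_width: 0.254
```

Request:
servo_tool(
  deltas=[
    [[0,0,0],[0,0,0],-1],
    [[0,0,0],[0,0,0],-1],
    [[0,0,0],[0,0,0],-1],
    [[0,0,0],[0,0,0],-1],
    [[0,0,0],[0,0,0],-1],
  ],
)

```text
time_s: 12.3
tcp_pos: [0.542, 0.1662, 0.2703]
orientation: [2.445, -0.0, 1.571]
contact_force: [0.1, -0.6, -2.4]
gripper_width: 0.257
```

```bash
python3 -c "
from h import *
print(nose_now()); plan([.6,.16,.3],90,0)
im,d=arm.get_image('wrist')
cv2.imwrite('pics/w14.png',im[:,:,::-1])
im,d=arm.get_image('scene');crop(im,230,500,60,330,'pics/s14.png')
"
```

```text
[0.53199312 0.16528324 0.13741558]
t 12.3 at [0.542  0.1662 0.2703] [140.1  -0.   90. ] | shift [-0.041  0.423  0.096] turn [ 0.444 -0.     0.   ] | g 0.257 q [ 0.34 -0.31  1.78 -0.25  1.01  0.4 ]
pics/s14.png scale 2.2222222222222223
```

View pics/w14.png

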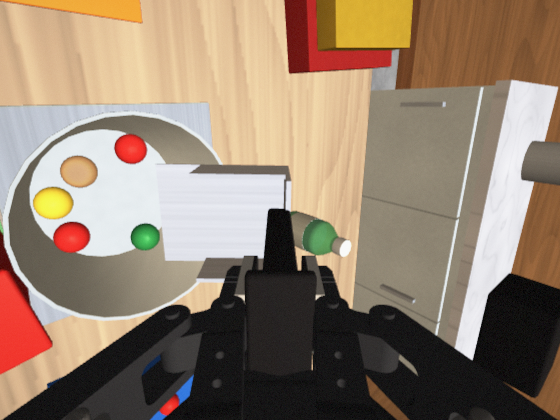

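View pics/s14.png

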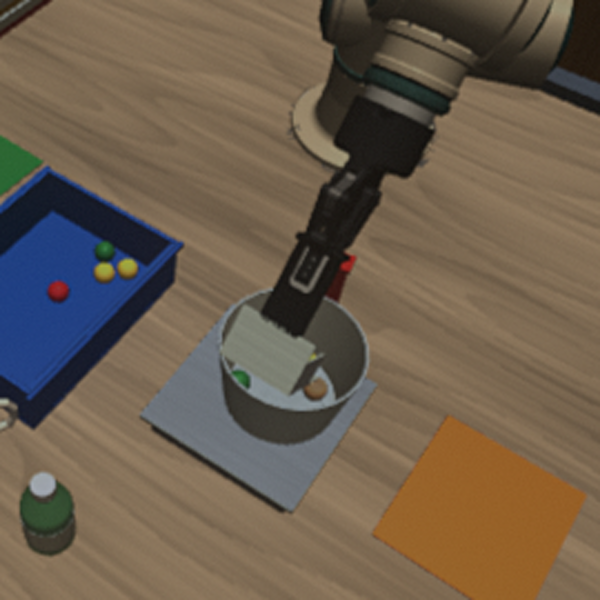

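All 5 balls are in the pail and the pan is empty. I'll back out and take a top view for the next scoop.

Request:
servo_tool(
  deltas=[
    [[0,0.12,-0.15],[0,0,0],-1],
    [[0,0.24,-0.29],[0.05,0,0],-1],
    [[-0.1,0.38,-0.2],[0.13,0,0],-1],
    [[-0.25,0.5,-0.1],[0.21,0,0],-1],
    [[-0.45,0.55,0],[0.29,0,0],-1],
  ],
)

```text
time_s: 12.82
tcp_pos: [0.6062, 0.0995, 0.3254]
orientation: [2.898, -0.002, 1.575]
contact_force: [0.2, 0.3, -1.1]
gripper_width: 0.258
```

```bash
python3 -c "
from h import *
print(nose_now())
ci=arm.camera_info('top');im,d=arm.get_image('top');crop(im,285,385,155,280,'pics/t15.png')
np_([.57,-.1,.2],90,0)
"
```

```text
[0.53894955 0.0984272  0.21028499]
pics/t15.png scale 4.8
tcp target [ 0.663  -0.099   0.2955]
nose now [0.5405 0.0912 0.2022]
t 12.87 at [0.6101 0.0923 0.3159] [167.2   0.2  89.8] | shift [-1.274  0.318  0.215] turn [ 0.142  0.002 -0.002] | g 0.251 q [ 0.1   0.14  1.16 -0.03  1.63  0.1 ]
```

View pics/t15.png

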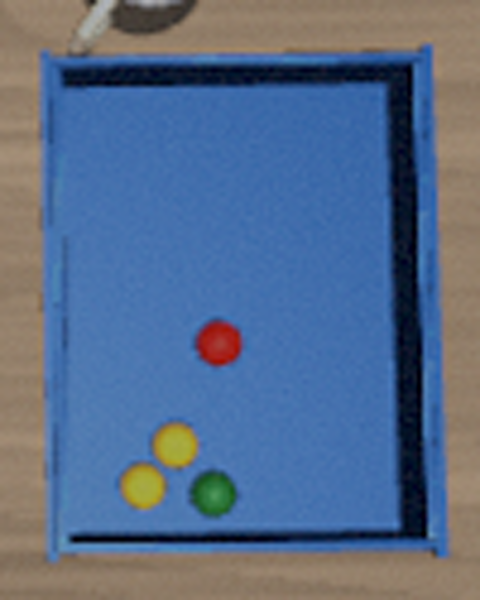

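The top crop shows 4 balls left: red at (218,343), yellow at (175,445) and (143,486), and green at (213,494). They all fit in one pass centred on y≈-0.119.

Request:
servo_tool(
  deltas=[
    [[-0.2,0.06,0.04],[0.03,0,0],-1],
    [[-0.4,0.12,0.08],[0.06,0,0],-1],
    [[-0.6,0.18,0.12],[0.09,0,0],-1],
    [[-0.8,0.24,0.15],[0.12,0,0],-1],
    [[-1,0.3,0.18],[0.142,0,0],-1],
  ],
)

```text
time_s: 13.28
tcp_pos: [0.6555, -0.0527, 0.3056]
orientation: [3.124, -0.0, 1.572]
contact_force: [0.4, 0.0, -1.5]
gripper_width: 0.251
```

```bash
python3 -c "
from h import *
np_([.585,-.119,.1],90,-2.5)
"
```

```text
tcp target [ 0.6737 -0.118   0.1995]
nose now [ 0.5642 -0.0537  0.2085]
t 13.28 at [ 0.6555 -0.0527  0.3056] [179.  -0.  90.] | shift [-0.436  0.109  0.709] turn [-0.017 -0.     0.001] | g 0.251 q [-0.14  0.43  0.81  0.    1.88 -0.14]
```

Request:
servo_tool(
  deltas=[
    [[-0.2,0.06,0.1],[-0.017,0,0],-1],
    [[-0.36,0.11,0.25],[-0.017,0,0],-1],
    [[-0.436,0.11,0.4],[-0.017,0,0],-1],
    [[-0.436,0.11,0.56],[-0.017,0,0],-1],
    [[-0.436,0.11,0.7],[-0.017,0,0],-1],
  ],
)

```text
time_s: 13.7
tcp_pos: [0.6733, -0.1178, 0.1992]
orientation: [3.097, 0.0, 1.57]
contact_force: [-0.3, 0.5, -1.5]
gripper_width: 0.252
```

```bash
python3 -c "
from h import *
np_([.585,-.119,.03],90,-2.5)
"
```

```text
tcp target [ 0.6737 -0.118   0.1295]
nose now [ 0.5847 -0.1187  0.0996]
t 13.7 at [ 0.6733 -0.1178  0.1992] [177.4   0.   89.9] | shift [-0.001 -0.018  0.464] turn [ 0.001  0.    -0.001] | g 0.252 q [-0.23  0.48  0.95  0.01  1.66 -0.23]
```

Request:
servo_tool(
  deltas=[
    [[0,0,0.12],[0,0,0],-1],
    [[0,-0.01,0.25],[0,0,0],-1],
    [[0,-0.015,0.36],[0,0,0],-1],
    [[0,-0.018,0.46],[0,0,0],-1],
    [[0,-0.018,0.5],[0,0,0],-1],
  ],
)

```text
time_s: 14.12
tcp_pos: [0.6732, -0.1163, 0.1231]
orientation: [3.1, -0.001, 1.572]
contact_force: [-0.7, -0.1, -2.4]
gripper_width: 0.257
```

```bash
python3 -c "
from h import *
np_([.585,-.119,.0115],90,-2.5)
np_([.57,-.119,.0115],90,-2.5)
"
```

```text
tcp target [ 0.6737 -0.118   0.111 ]
nose now [ 0.5843 -0.1173  0.0238]
t 14.12 at [ 0.6732 -0.1163  0.1231] [177.6  -0.   90.1] | shift [-0.012  0.     0.081] turn [-0.001 -0.     0.001] | g 0.257 q [-0.23  0.52  1.06  0.01  1.52 -0.23]
tcp target [ 0.6587 -0.118   0.111 ]
nose now [ 0.5843 -0.1173  0.0238]
t 14.12 at [ 0.6732 -0.1163  0.1231] [177.6  -0.   90.1] | shift [-0.011 -0.1    0.077] turn [-0.001 -0.     0.001] | g 0.257 q [-0.23  0.52  1.06  0.01  1.52 -0.23]
```

Request:
servo_tool(
  deltas=[
    [[-0.01,0,0.03],[0,0,0],-1],
    [[-0.01,0,0.06],[0,0,0],-1],
    [[-0.01,0,0.085],[0,0,0],-1],
    [[-0.01,-0.05,0.083],[0,0,0],-1],
    [[-0.01,-0.1,0.08],[0,0,0],-1],
  ],
)

```text
time_s: 14.53
tcp_pos: [0.6598, -0.1178, 0.1145]
orientation: [3.095, 0.0, 1.572]
contact_force: [0.5, 1.4, -0.9]
gripper_width: 0.254
```

```bash
python3 -c "
from h import *
im,d=arm.get_image('wrist')
cv2.imwrite('pics/w16.png',im[:,:,::-1]);print(arm.get_obs()['contact_force'])
np_([.52,-.119,.0122],90,-2.5)
"
```

```text
[-0.40974717  0.1333004  -1.39753065]
tcp target [ 0.6087 -0.118   0.1117]
nose now [ 0.5704 -0.119   0.0151]
t 14.58 at [ 0.6589 -0.1179  0.1148] [177.3   0.   90.1] | shift [-0.    -0.335  0.005] turn [0.002 0.    0.001] | g 0.251 q [-0.24  0.48  1.13  0.01  1.49 -0.24]
```

View pics/w16.png

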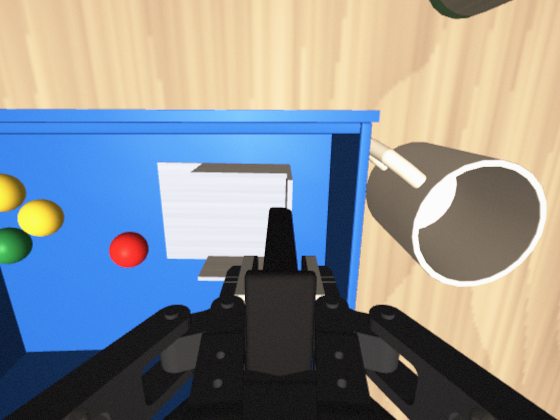

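Request:
servo_tool(
  deltas=[
    [[-0.02,-0.05,0.018],[0,0,0],-1],
    [[-0.033,-0.12,0.016],[0,0,0],-1],
    [[-0.033,-0.19,0.013],[0,0,0],-1],
    [[-0.033,-0.26,0.01],[0,0,0],-1],
    [[-0.033,-0.33,0.008],[0,0,0],-1],
  ],
)

```text
time_s: 15.0
tcp_pos: [0.6113, -0.1231, 0.113]
orientation: [3.09, 0.001, 1.572]
contact_force: [2.6, -0.4, 1.9]
gripper_width: 0.255
```

```bash
python3 -c "
from h import *
im,d=arm.get_image('wrist')
cv2.imwrite('pics/w17.png',im[:,:,::-1]);print(arm.get_obs()['contact_force'])
np_([.476,-.124,.0125],90,-2.5)
"
```

```text
[ 1.04719692 -0.70202028 -0.6949007 ]
tcp target [ 0.5647 -0.123   0.112 ]
nose now [ 0.5215 -0.1243  0.0127]
t 15.05 at [ 0.6098 -0.1231  0.1126] [1.772e+02 1.000e-01 9.010e+01] | shift [ 0.001 -0.3   -0.01 ] turn [0.003 0.001 0.001] | g 0.256 q [-0.26  0.35  1.3   0.01  1.44 -0.27]
```

View pics/w17.png

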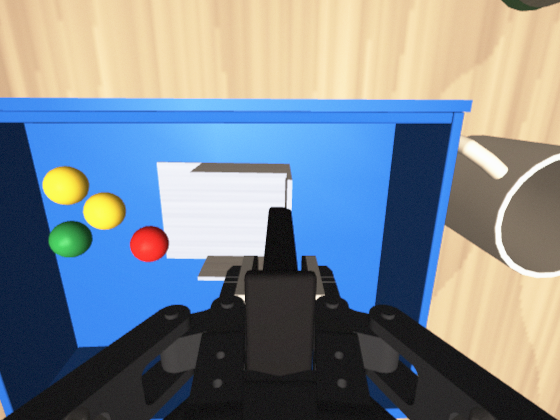

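Request:
servo_tool(
  deltas=[
    [[0,-0.06,0],[0,0,0],-1],
    [[0,-0.12,-0.002],[0,0,0],-1],
    [[0,-0.18,-0.004],[0,0,0],-1],
    [[0,-0.24,-0.006],[0,0,0],-1],
    [[0,-0.3,-0.009],[0,0,0],-1],
  ],
)

```text
time_s: 15.47
tcp_pos: [0.5675, -0.1233, 0.1133]
orientation: [3.088, 0.002, 1.572]
contact_force: [6.0, -1.0, 6.7]
gripper_width: 0.252
```

```bash
python3 -c "
from h import *
im,d=arm.get_image('wrist')
cv2.imwrite('pics/w18.png',im[:,:,::-1]);print(arm.get_obs()['contact_force'])
np_([.436,-.124,.0125],90,-2.5)
"
```

```text
[ 4.72064288 -0.78409491  5.75426718]
tcp target [ 0.5247 -0.123   0.112 ]
nose now [ 0.478  -0.1245  0.0126]
t 15.52 at [ 0.566  -0.1233  0.1128] [1.77e+02 1.00e-01 9.01e+01] | shift [ 0.002 -0.275 -0.009] turn [0.005 0.001 0.001] | g 0.25 q [-0.28  0.23  1.44  0.01  1.42 -0.29]
```

View pics/w18.png

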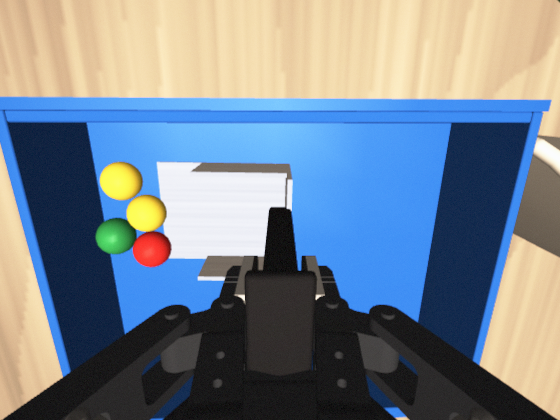

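Request:
servo_tool(
  deltas=[
    [[-0.03,-0.04,0],[0,0,0],-1],
    [[-0.04,-0.1,-0.002],[0,0,0],-1],
    [[-0.04,-0.17,-0.004],[0,0,0],-1],
    [[-0.04,-0.23,-0.006],[0,0,0],-1],
    [[-0.04,-0.28,-0.008],[0,0,0],-1],
  ],
)

```text
time_s: 15.93
tcp_pos: [0.5259, -0.1296, 0.1128]
orientation: [3.087, 0.002, 1.572]
contact_force: [8.4, 0.2, 13.5]
gripper_width: 0.255
```

```bash
python3 -c "
from h import *
im,d=arm.get_image('wrist')
cv2.imwrite('pics/w19.png',im[:,:,::-1]);print(arm.get_obs()['contact_force'])
print(nose_now());plan(tcp_from_nose([.434,-.1295,.0125],90,-2.5),90,-2.5)
for t in (2,6,10,14):
  plan(tcp_from_nose([.436,-.1295,.0135+.1*np.sin(np.radians(t))],90,t),90,t)
"
```

```text
[3.59204487 0.38559842 6.09396298]
[ 0.43738527 -0.13091097  0.01245997]
t 15.98 at [ 0.5251 -0.1296  0.1128] [1.769e+02 1.000e-01 9.010e+01] | shift [ 0.007 -0.016  0.005] turn [0.007 0.001 0.001] | g 0.257 q [-0.32  0.13  1.56  0.02  1.4  -0.32]
t 15.98 at [ 0.5251 -0.1296  0.1128] [1.769e+02 1.000e-01 9.010e+01] | shift [0.007 0.047 0.027] turn [0.057 0.001 0.001] | g 0.257 q [-0.32  0.13  1.56  0.02  1.4  -0.32]
t 15.98 at [ 0.5251 -0.1296  0.1128] [1.769e+02 1.000e-01 9.010e+01] | shift [0.007 0.088 0.029] turn [0.101 0.001 0.001] | g 0.257 q [-0.32  0.13  1.56  0.02  1.4  -0.32]
t 15.98 at [ 0.5251 -0.1296  0.1128] [1.769e+02 1.000e-01 9.010e+01] | shift [0.007 0.126 0.034] turn [0.146 0.001 0.001] | g 0.257 q [-0.32  0.13  1.56  0.02  1.4  -0.32]
t 15.98 at [ 0.5251 -0.1296  0.1128] [1.769e+02 1.000e-01 9.010e+01] | shift [0.007 0.16  0.042] turn [0.19  0.001 0.001] | g 0.257 q [-0.32  0.13  1.56  0.02  1.4  -0.32]
```

View pics/w19.png

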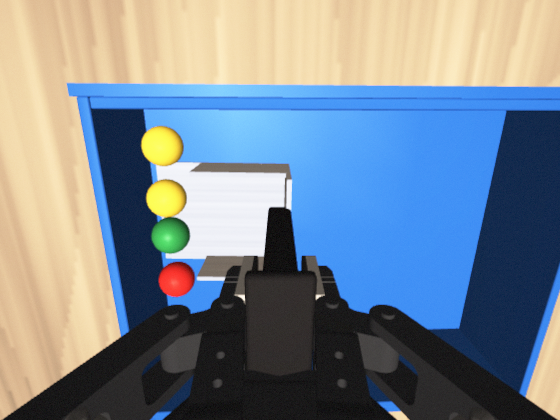

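Two balls (yellow, green) are on the pan, and the other two were squeezed out to the sides. I'll take these two and come back for the rest.

Request:
servo_tool(
  deltas=[
    [[0,-0.015,0],[0,0,0],-1],
    [[0,0.047,0.02],[0.055,0,0],-1],
    [[0,0.088,0.022],[0.1,0,0],-1],
    [[0,0.126,0.027],[0.146,0,0],-1],
    [[0,0.16,0.034],[0.19,0,0],-1],
  ],
)

```text
time_s: 16.4
tcp_pos: [0.5495, -0.1293, 0.1073]
orientation: [-2.891, 0.002, 1.572]
contact_force: [3.2, -1.0, 4.8]
gripper_width: 0.253
```

Request:
servo_tool(
  deltas=[
    [[0,0,0],[0.02,0,0],-1],
    [[0,0,0],[0.04,0,0],-1],
    [[0,0,0],[0.04,0,0],-1],
    [[0,0,-0.02],[0.04,0,0],-1],
    [[0,0.005,-0.05],[0.04,0,0],-1],
  ],
)

```text
time_s: 16.82
tcp_pos: [0.5505, -0.1288, 0.1121]
orientation: [-2.827, -0.0, 1.572]
contact_force: [1.2, -0.4, -0.8]
gripper_width: 0.256
```

```bash
python3 -c "
from h import *
im,d=arm.get_image('wrist')
cv2.imwrite('pics/w20.png',im[:,:,::-1]);print(arm.get_obs()['contact_force'])
np_([.45,-.1295,.17],90,18)
"
```

```text
[ 2.43709164 -1.15487192 -1.19670831]
tcp target [ 0.568  -0.1285  0.2321]
nose now [ 0.4329 -0.1301  0.0512]
t 16.87 at [ 0.5508 -0.1289  0.1133] [-162.     0.    90.1] | shift [ 0.002 -0.136 -0.788] turn [0.    0.    0.001] | g 0.252 q [-0.26  0.48  1.16 -0.08  1.8  -0.26]
```

View pics/w20.png

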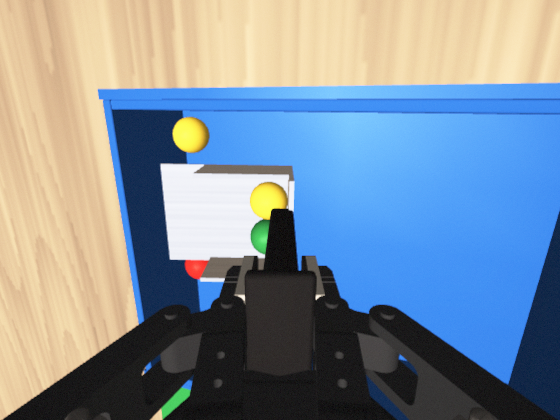

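Request:
servo_tool(
  deltas=[
    [[0,0.015,-0.06],[0,0,0],-1],
    [[0,0,-0.2],[0,0,0],-1],
    [[0,-0.03,-0.4],[0,0,0],-1],
    [[0,-0.08,-0.6],[0,0,0],-1],
    [[0,-0.13,-0.8],[0,0,0],-1],
  ],
)

```text
time_s: 17.28
tcp_pos: [0.568, -0.1288, 0.2332]
orientation: [-2.824, -0.0, 1.572]
contact_force: [0.5, -0.2, -2.4]
gripper_width: 0.257
```

```bash
python3 -c "
from h import *
im,d=arm.get_image('top');crop(im,180,285,180,300,'pics/t21.png')
np_([.50,.164,.215],90,18)
"
```

```text
pics/t21.png scale 5.0
tcp target [0.618  0.165  0.2771]
nose now [ 0.4521 -0.1304  0.178 ]
t 17.33 at [ 0.5696 -0.1292  0.2409] [-1.624e+02  1.000e-01  9.000e+01] | shift [ 1.96   0.234 -0.332] turn [0.004 0.002 0.   ] | g 0.253 q [-0.25  0.47  0.92 -0.09  2.05 -0.28]
```

View pics/t21.png

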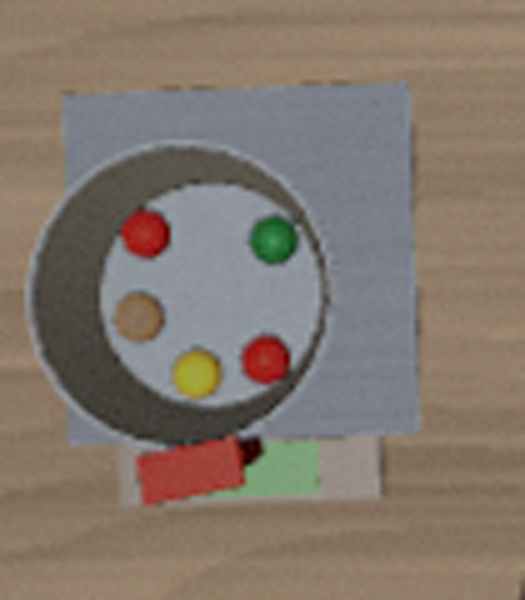

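The pail hasn't moved and holds 5 balls (red, green, wood, yellow, red). I'll carry the second load over.

Request:
servo_tool(
  deltas=[
    [[0.12,0.015,-0.04],[0,0,0],-1],
    [[0.3,0.035,-0.08],[0,0,0],-1],
    [[0.5,0.06,-0.13],[0,0,0],-1],
    [[0.72,0.085,-0.18],[0,0,0],-1],
    [[0.95,0.11,-0.23],[0,0,0],-1],
  ],
)

```text
time_s: 17.75
tcp_pos: [0.5945, 0.0145, 0.26]
orientation: [-2.825, 0.0, 1.571]
contact_force: [1.2, -0.7, -2.7]
gripper_width: 0.255
```

Request:
servo_tool(
  deltas=[
    [[0.24,0.03,-0.03],[0,0,0],-1],
    [[0.48,0.06,-0.06],[0,0,0],-1],
    [[0.7,0.09,-0.09],[0,0,0],-1],
    [[0.88,0.11,-0.1],[0,0,0],-1],
    [[1,0.125,-0.1],[0,0,0],-1],
  ],
)

```text
time_s: 18.17
tcp_pos: [0.6166, 0.1665, 0.2682]
orientation: [-2.825, 0.0, 1.574]
contact_force: [1.6, 0.3, -2.7]
gripper_width: 0.253
```

```bash
python3 -c "
from h import *
im,d=arm.get_image('wrist')
cv2.imwrite('pics/w22.png',im[:,:,::-1]);print(nose_now())
for x,t,z in ((.53,10,.2),(.53,3,.17),(.535,-4,.155),(.535,-10,.15),(.535,-17,.143)):
  print(t);plan(tcp_from_nose([x,.164,z],90,t),90,t)
"
```

```text
[0.49826047 0.16724779 0.20570125]
10
t 18.22 at [0.6164 0.1689 0.2674] [-161.8   -0.    90.3] | shift [-0.027  0.116 -0.112] turn [-0.091  0.     0.004] | g 0.256 q [0.18 0.67 0.6  0.07 2.19 0.21]
3
t 18.22 at [0.6164 0.1689 0.2674] [-161.8   -0.    90.3] | shift [-0.027  0.087  0.02 ] turn [-0.169  0.     0.004] | g 0.256 q [0.18 0.67 0.6  0.07 2.19 0.21]
-4
t 18.22 at [0.6164 0.1689 0.2674] [-161.8   -0.    90.3] | shift [-0.026  0.052  0.058] turn [-0.246 -0.     0.004] | g 0.256 q [0.18 0.67 0.6  0.07 2.19 0.21]
-10
t 18.22 at [0.6164 0.1689 0.2674] [-161.8   -0.    90.3] | shift [-0.026 -0.026  0.059] turn [-0.313 -0.     0.004] | g 0.256 q [0.18 0.67 0.6  0.07 2.19 0.21]
-17
t 18.22 at [0.6164 0.1689 0.2674] [-161.8   -0.    90.3] | shift [-0.025 -0.117  0.08 ] turn [-0.391 -0.     0.004] | g 0.256 q [0.18 0.67 0.6  0.07 2.19 0.21]
```

View pics/w22.png

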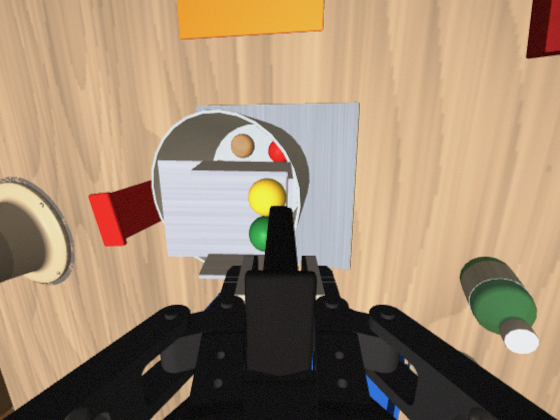

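Request:
servo_tool(
  deltas=[
    [[-0.027,0.1,-0.1],[-0.06,0,0],-1],
    [[-0.027,0.11,-0.07],[-0.1,0,0],-1],
    [[-0.027,0.09,0.01],[-0.165,0,0],-1],
    [[-0.027,0.052,0.05],[-0.24,0,0],-1],
    [[-0.026,-0.026,0.059],[-0.31,0,0],-1],
  ],
)

```text
time_s: 18.63
tcp_pos: [0.6097, 0.1589, 0.2585]
orientation: [2.969, 0.001, 1.571]
contact_force: [-0.4, 0.7, -1.2]
gripper_width: 0.253
```

```bash
python3 -c "
from h import *
print(nose_now())
for x,t,z in ((.535,-16,.148),(.53,-22,.142),(.53,-28,.137),(.53,-34,.135),(.53,-40,.133)):
  print(t);plan(tcp_from_nose([x,.164,z],90,t),90,t)
"
```

```text
[0.53449041 0.15772186 0.14846808]
-16
t 18.63 at [0.6097 0.1589 0.2585] [1.701e+02 1.000e-01 9.000e+01] | shift [ 0.041 -0.068 -0.059] turn [-0.068  0.001  0.001] | g 0.253 q [ 0.21  0.21  1.18 -0.04  1.58  0.21]
-22
t 18.63 at [0.6097 0.1589 0.2585] [1.701e+02 1.000e-01 9.000e+01] | shift [ 0.041 -0.184 -0.079] turn [-0.135  0.001  0.001] | g 0.253 q [ 0.21  0.21  1.18 -0.04  1.58  0.21]
-28
t 18.63 at [0.6097 0.1589 0.2585] [1.701e+02 1.000e-01 9.000e+01] | shift [ 0.041 -0.271 -0.091] turn [-0.201  0.001  0.001] | g 0.253 q [ 0.21  0.21  1.18 -0.04  1.58  0.21]
-34
t 18.63 at [0.6097 0.1589 0.2585] [1.701e+02 1.000e-01 9.000e+01] | shift [ 0.041 -0.359 -0.114] turn [-0.268  0.001  0.001] | g 0.253 q [ 0.21  0.21  1.18 -0.04  1.58  0.21]
-40
t 18.63 at [0.6097 0.1589 0.2585] [1.701e+02 1.000e-01 9.000e+01] | shift [ 0.041 -0.45  -0.129] turn [-0.335  0.001  0.001] | g 0.253 q [ 0.21  0.21  1.18 -0.04  1.58  0.21]
```

Request:
servo_tool(
  deltas=[
    [[0.03,-0.07,-0.06],[-0.068,0,0],-1],
    [[0.04,-0.184,-0.08],[-0.135,0,0],-1],
    [[0.04,-0.27,-0.092],[-0.2,0,0],-1],
    [[0.04,-0.36,-0.115],[-0.268,0,0],-1],
    [[0.04,-0.45,-0.13],[-0.334,0,0],-1],
  ],
)

```text
time_s: 19.05
tcp_pos: [0.5394, 0.1651, 0.2689]
orientation: [2.441, -0.0, 1.572]
contact_force: [-0.2, -0.2, -1.1]
gripper_width: 0.257
```

Request:
servo_tool(
  deltas=[
    [[0,0,0],[0,0,0],-1],
    [[0,0,0],[0,0,0],-1],
    [[0,0,0],[0,0,0],-1],
    [[0,0,0],[0,0,0],-1],
    [[0,0,0],[0,0,0],-1],
  ],
)

```text
time_s: 19.47
tcp_pos: [0.542, 0.1656, 0.2703]
orientation: [2.445, -0.0, 1.571]
contact_force: [0.6, 0.1, -2.6]
gripper_width: 0.254
```

```bash
python3 -c "
from h import *
print(nose_now()); plan([.6,.16,.3],90,0)
im,d=arm.get_image('wrist')
cv2.imwrite('pics/w23.png',im[:,:,::-1])
"
```

```text
[0.53197131 0.16466169 0.13735717]
t 19.47 at [0.542  0.1656 0.2703] [140.1  -0.   90. ] | shift [-0.037  0.424  0.096] turn [ 0.444 -0.     0.   ] | g 0.254 q [ 0.34 -0.31  1.78 -0.25  1.01  0.4 ]
```

View pics/w23.png

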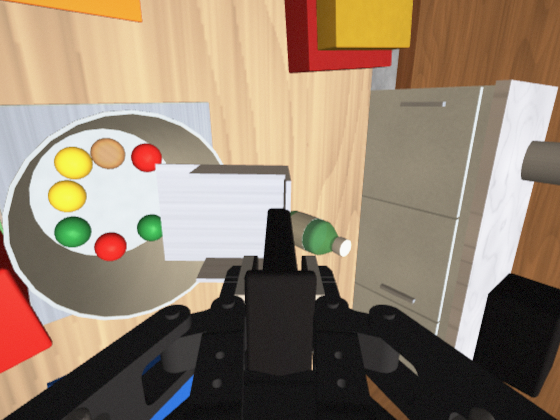

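7 balls are now in the pail. Back to the bin for the last two.

Request:
servo_tool(
  deltas=[
    [[0,0.12,-0.15],[0,0,0],-1],
    [[0,0.24,-0.29],[0.05,0,0],-1],
    [[-0.1,0.38,-0.2],[0.13,0,0],-1],
    [[-0.25,0.5,-0.1],[0.21,0,0],-1],
    [[-0.45,0.55,0],[0.29,0,0],-1],
  ],
)

```text
time_s: 19.93
tcp_pos: [0.6063, 0.0986, 0.3255]
orientation: [2.898, -0.003, 1.575]
contact_force: [0.9, 0.4, -1.1]
gripper_width: 0.251
```

```bash
python3 -c "
from h import *
ci=arm.camera_info('top');im,d=arm.get_image('top');crop(im,285,385,155,280,'pics/t24.png')
np_([.57,-.1,.2],90,0)
"
```

```text
pics/t24.png scale 4.8
tcp target [ 0.663  -0.099   0.2955]
nose now [0.5406 0.0904 0.2022]
t 19.98 at [0.6102 0.0915 0.316 ] [167.2   0.2  89.8] | shift [-1.268  0.317  0.216] turn [ 0.142  0.002 -0.002] | g 0.251 q [ 0.1   0.14  1.16 -0.03  1.63  0.1 ]
```

View pics/t24.png

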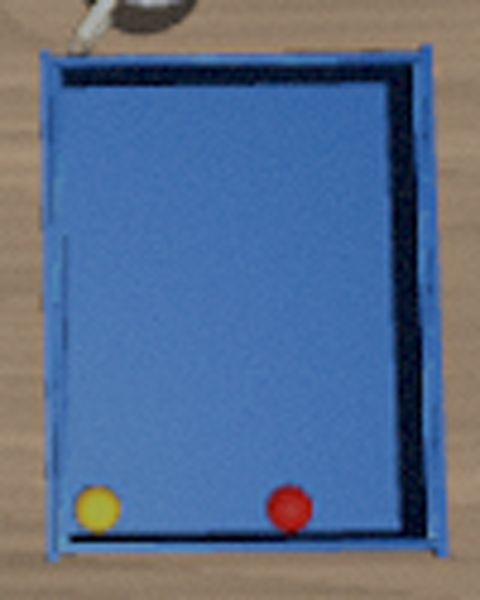

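Request:
servo_tool(
  deltas=[
    [[-0.2,0,0.02],[0.03,0,0],-1],
    [[-0.4,0,0.04],[0.06,0,0],-1],
    [[-0.6,0,0.06],[0.09,0,0],-1],
    [[-0.8,0,0.08],[0.12,0,0],-1],
    [[-1,0,0.1],[0.125,0,0],-1],
  ],
)

```text
time_s: 20.4
tcp_pos: [0.609, -0.0536, 0.3063]
orientation: [3.098, -0.0, 1.571]
contact_force: [0.6, -0.4, -2.4]
gripper_width: 0.252
```

```bash
python3 -c "
from h import *
np_([.495,-.184,.11],90,-2)
"
```

```text
tcp target [ 0.5846 -0.183   0.2087]
nose now [ 0.5202 -0.0547  0.2068]
t 20.4 at [ 0.609  -0.0536  0.3063] [177.5  -0.   90. ] | shift [-0.863 -0.191  0.643] turn [ 0.006 -0.     0.   ] | g 0.252 q [-0.15  0.26  1.02  0.01  1.82 -0.15]
```

Request:
servo_tool(
  deltas=[
    [[-0.22,-0.05,0.03],[0,0,0],-1],
    [[-0.44,-0.1,0.1],[0,0,0],-1],
    [[-0.65,-0.15,0.25],[0,0,0],-1],
    [[-0.82,-0.19,0.42],[0,0,0],-1],
    [[-0.863,-0.19,0.6],[0,0,0],-1],
  ],
)

```text
time_s: 20.82
tcp_pos: [0.5834, -0.1858, 0.2155]
orientation: [3.094, 0.002, 1.567]
contact_force: [1.2, 0.7, -2.5]
gripper_width: 0.252
```

```bash
python3 -c "
from h import *
np_([.495,-.184,.013],90,-2.5)
"
```

```text
tcp target [ 0.5837 -0.183   0.1125]
nose now [ 0.495  -0.1868  0.1157]
t 20.82 at [ 0.5834 -0.1858  0.2155] [1.773e+02 1.000e-01 8.980e+01] | shift [ 0.021 -0.03   0.686] turn [ 0.003  0.002 -0.002] | g 0.252 q [-0.38  0.27  1.19  0.02  1.64 -0.37]
```

Request:
servo_tool(
  deltas=[
    [[0.02,-0.005,0.17],[0,0,0],-1],
    [[0.02,-0.01,0.34],[0,0,0],-1],
    [[0.02,-0.02,0.5],[0,0,0],-1],
    [[0.02,-0.03,0.62],[0,0,0],-1],
    [[0.02,-0.03,0.68],[0,0,0],-1],
  ],
)

```text
time_s: 21.23
tcp_pos: [0.5839, -0.1784, 0.1112]
orientation: [3.097, -0.001, 1.572]
contact_force: [7.3, -0.3, 16.0]
gripper_width: 0.252
```

```bash
python3 -c "
from h import *
im,d=arm.get_image('wrist')
cv2.imwrite('pics/w25.png',im[:,:,::-1])
print(arm.get_obs()['contact_force']);np_([.436,-.184,.0125],90,-2.5)
"
```

```text
[ 0.16453585  1.28855041 -1.16845617]
tcp target [ 0.5247 -0.183   0.112 ]
nose now [ 0.4959 -0.1795  0.0121]
t 21.28 at [ 0.5844 -0.1785  0.1118] [177.4  -0.   90.1] | shift [-0.03  -0.398 -0.019] turn [ 0.002 -0.     0.001] | g 0.252 q [-0.36  0.32  1.33  0.02  1.44 -0.37]
```

View pics/w25.png

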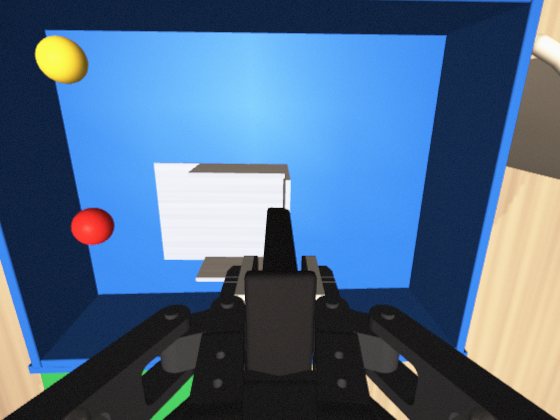

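Request:
servo_tool(
  deltas=[
    [[-0.02,-0.08,-0.003],[0,0,0],-1],
    [[-0.03,-0.16,-0.006],[0,0,0],-1],
    [[-0.03,-0.24,-0.01],[0,0,0],-1],
    [[-0.03,-0.32,-0.014],[0,0,0],-1],
    [[-0.03,-0.39,-0.017],[0,0,0],-1],
  ],
)

```text
time_s: 21.7
tcp_pos: [0.5257, -0.1832, 0.1149]
orientation: [3.094, 0.001, 1.572]
contact_force: [0.1, -0.9, -1.5]
gripper_width: 0.252
```

```bash
python3 -c "
from h import *
im,d=arm.get_image('wrist')
cv2.imwrite('pics/w26.png',im[:,:,::-1]);print(arm.get_obs()['contact_force'])
print(nose_now());plan(tcp_from_nose([.434,-.184,.0125],90,-2.5),90,-2.5)
for t in (2,6,10,14):
  plan(tcp_from_nose([.436,-.184,.0135+.1*np.sin(np.radians(t))],90,t),90,t)
"
```

```text
[-0.61493406 -1.42543511 -1.74059913]
[ 0.43594206 -0.18437271  0.0150094 ]
t 21.75 at [ 0.5244 -0.1832  0.1147] [177.3   0.   90. ] | shift [ 0.002 -0.012  0.018] turn [0.002 0.    0.   ] | g 0.256 q [-0.41  0.17  1.51  0.02  1.42 -0.41]
t 21.75 at [ 0.5244 -0.1832  0.1147] [177.3   0.   90. ] | shift [0.002 0.051 0.039] turn [0.052 0.    0.   ] | g 0.256 q [-0.41  0.17  1.51  0.02  1.42 -0.41]
t 21.75 at [ 0.5244 -0.1832  0.1147] [177.3   0.   90. ] | shift [0.002 0.092 0.041] turn [0.096 0.    0.   ] | g 0.256 q [-0.41  0.17  1.51  0.02  1.42 -0.41]
t 21.75 at [ 0.5244 -0.1832  0.1147] [177.3   0.   90. ] | shift [0.002 0.13  0.046] turn [0.141 0.    0.   ] | g 0.256 q [-0.41  0.17  1.51  0.02  1.42 -0.41]
t 21.75 at [ 0.5244 -0.1832  0.1147] [177.3   0.   90. ] | shift [0.002 0.164 0.054] turn [0.185 0.    0.   ] | g 0.256 q [-0.41  0.17  1.51  0.02  1.42 -0.41]
```

View pics/w26.png

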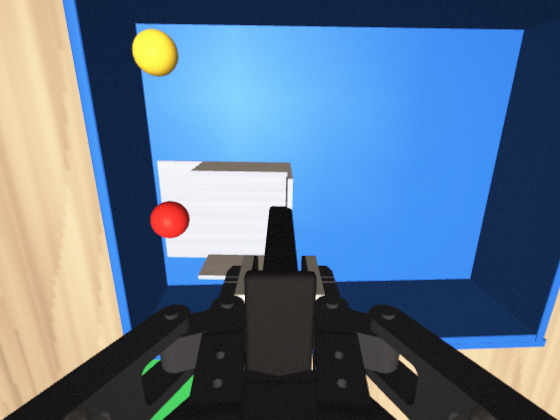

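Request:
servo_tool(
  deltas=[
    [[0,-0.015,0.005],[0,0,0],-1],
    [[0,0.047,0.024],[0.05,0,0],-1],
    [[0,0.088,0.03],[0.095,0,0],-1],
    [[0,0.128,0.036],[0.14,0,0],-1],
    [[0,0.162,0.044],[0.185,0,0],-1],
  ],
)

```text
time_s: 22.17
tcp_pos: [0.5516, -0.1828, 0.1091]
orientation: [-2.896, 0.001, 1.572]
contact_force: [-0.3, -0.1, -2.5]
gripper_width: 0.253
```

Request:
servo_tool(
  deltas=[
    [[0,0,0],[0,0,0],-1],
    [[0,0,0],[0,0,0],-1],
    [[0,0,0],[0,0,0],-1],
    [[0,0,-0.03],[0,0,0],-1],
    [[0,0.02,-0.06],[0,0,0],-1],
  ],
)

```text
time_s: 22.58
tcp_pos: [0.5547, -0.1829, 0.1174]
orientation: [-2.899, 0.0, 1.571]
contact_force: [0.3, -0.2, -2.3]
gripper_width: 0.255
```

```bash
python3 -c "
from h import *
im,d=arm.get_image('wrist')
cv2.imwrite('pics/w27.png',im[:,:,::-1]);print(arm.get_obs()['contact_force'])
print(nose_now())
for n,t in (([.47,-.15,.065],12),([.485,-.094,.065],8),([.485,-.094,.03],4),([.485,-.094,.014],1.5)):
  plan(tcp_from_nose(n,90,t),90,t)
"
```

```text
[-0.14899231  0.3526619  -0.38702538]
[ 0.44284951 -0.18412282  0.04796337]
t 22.63 at [ 0.5559 -0.183   0.1185] [-166.2    0.    90.1] | shift [ 0.226  0.129 -0.173] turn [-0.02   0.001  0.   ] | g 0.255 q [-0.34  0.46  1.16 -0.08  1.75 -0.35]
t 22.63 at [ 0.5559 -0.183   0.1185] [-166.2    0.    90.1] | shift [ 0.599  0.179 -0.237] turn [-0.064  0.001  0.   ] | g 0.255 q [-0.34  0.46  1.16 -0.08  1.75 -0.35]
t 22.63 at [ 0.5559 -0.183   0.1185] [-166.2    0.    90.1] | shift [ 0.6    0.185 -0.047] turn [-0.109  0.001  0.   ] | g 0.255 q [-0.34  0.46  1.16 -0.08  1.75 -0.35]
t 22.63 at [ 0.5559 -0.183   0.1185] [-166.2    0.    90.1] | shift [0.6   0.178 0.035] turn [-0.137  0.001  0.   ] | g 0.255 q [-0.34  0.46  1.16 -0.08  1.75 -0.35]
```

View pics/w27.png

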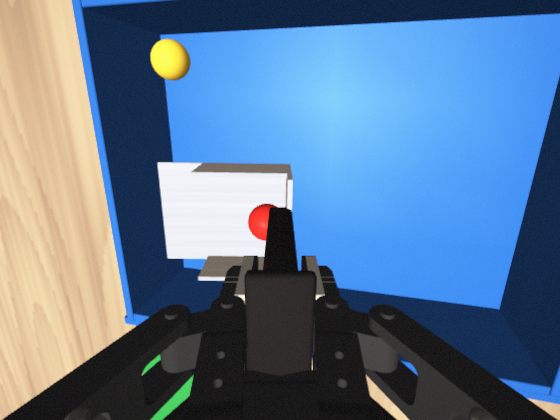

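Request:
servo_tool(
  deltas=[
    [[0.1,0.07,-0.1],[0,0,0],-1],
    [[0.25,0.12,-0.17],[-0.02,0,0],-1],
    [[0.4,0.16,-0.2],[-0.03,0,0],-1],
    [[0.52,0.18,-0.22],[-0.045,0,0],-1],
    [[0.6,0.18,-0.23],[-0.06,0,0],-1],
  ],
)

```text
time_s: 23.05
tcp_pos: [0.5904, -0.0909, 0.1446]
orientation: [-2.995, -0.0, 1.573]
contact_force: [-0.2, -0.9, -0.8]
gripper_width: 0.255
```

```bash
python3 -c "
from h import *
print(nose_now())
for n,t in (([.485,-.0945,.03],4),([.485,-.0945,.016],1)):
  plan(tcp_from_nose(n,90,t),90,t)
"
```

```text
[ 0.48448884 -0.0921317   0.06364999]
t 23.05 at [ 0.5904 -0.0909  0.1446] [-171.6   -0.    90.1] | shift [-0.017 -0.014  0.176] turn [-0.049 -0.     0.002] | g 0.255 q [-0.2   0.41  1.16 -0.03  1.71 -0.21]
t 23.05 at [ 0.5904 -0.0909  0.1446] [-171.6   -0.    90.1] | shift [-0.017 -0.037  0.239] turn [-0.082 -0.     0.002] | g 0.255 q [-0.2   0.41  1.16 -0.03  1.71 -0.21]
```

Request:
servo_tool(
  deltas=[
    [[-0.01,0,0.05],[-0.01,0,0],-1],
    [[-0.02,-0.005,0.1],[-0.03,0,0],-1],
    [[-0.02,-0.014,0.16],[-0.045,0,0],-1],
    [[-0.02,-0.025,0.2],[-0.06,0,0],-1],
    [[-0.02,-0.035,0.235],[-0.075,0,0],-1],
  ],
)

```text
time_s: 23.47
tcp_pos: [0.5789, -0.0957, 0.1095]
orientation: [-3.111, 0.0, 1.572]
contact_force: [-0.0, 0.2, -0.9]
gripper_width: 0.25
```

```bash
python3 -c "
from h import *
im,d=arm.get_image('wrist')
cv2.imwrite('pics/w28.png',im[:,:,::-1]);print(arm.get_obs()['contact_force'])
print(nose_now())
for n,t in (([.46,-.0945,.014],1),([.436,-.0945,.014],1)):
  plan(tcp_from_nose(n,90,t),90,t)
"
```

```text
[ 0.84804654 -0.1297168  -3.38518991]
[ 0.48233873 -0.09691796  0.01627321]
t 23.52 at [ 0.5782 -0.0958  0.1089] [-178.3    0.    90.1] | shift [ 0.016 -0.156  0.012] turn [-0.008  0.     0.001] | g 0.253 q [-0.22  0.32  1.35 -0.01  1.51 -0.22]
t 23.52 at [ 0.5782 -0.0958  0.1089] [-178.3    0.    90.1] | shift [ 0.016 -0.316  0.017] turn [-0.008  0.     0.001] | g 0.253 q [-0.22  0.32  1.35 -0.01  1.51 -0.22]
```

View pics/w28.png

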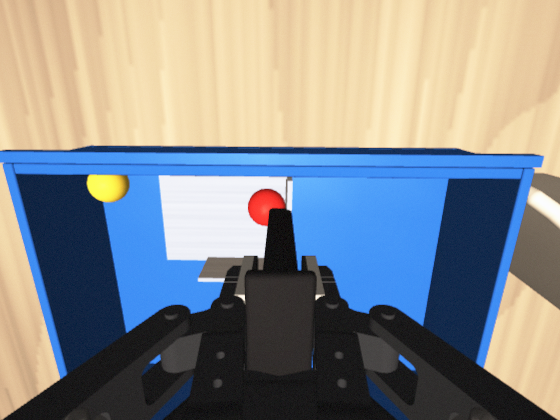

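Request:
servo_tool(
  deltas=[
    [[0.01,-0.06,0.004],[0,0,0],-1],
    [[0.01,-0.13,0.008],[0,0,0],-1],
    [[0.01,-0.2,0.012],[0,0,0],-1],
    [[0.01,-0.27,0.014],[0,0,0],-1],
    [[0.01,-0.32,0.016],[0,0,0],-1],
  ],
)

```text
time_s: 23.93
tcp_pos: [0.5306, -0.0943, 0.1093]
orientation: [-3.11, 0.0, 1.572]
contact_force: [-0.3, -0.9, -2.8]
gripper_width: 0.255
```

```bash
python3 -c "
from h import *
im,d=arm.get_image('wrist')
cv2.imwrite('pics/w29.png',im[:,:,::-1]);print(arm.get_obs()['contact_force'])
n=nose_now();print(n);plan(tcp_from_nose([.434,n[1],.014],90,1.5),90,1.5)
for t in (5,9,13,17):
  plan(tcp_from_nose([.436,n[1],.0145+.1*np.sin(np.radians(t))],90,t),90,t)
"
```

```text
[ 0.53298117  0.03660815 -2.53889407]
[ 0.4339231  -0.09542709  0.01669315]
t 23.98 at [ 0.5299 -0.0943  0.1092] [-178.2    0.    90.1] | shift [-0.001 -0.003  0.014] turn [-0.004  0.     0.001] | g 0.254 q [-0.24  0.19  1.5  -0.01  1.48 -0.24]
t 23.98 at [ 0.5299 -0.0943  0.1092] [-178.2    0.    90.1] | shift [-0.001  0.047 -0.009] turn [0.035 0.    0.001] | g 0.254 q [-0.24  0.19  1.5  -0.01  1.48 -0.24]
t 23.98 at [ 0.5299 -0.0943  0.1092] [-178.2    0.    90.1] | shift [-0.001  0.086 -0.008] turn [0.08  0.    0.001] | g 0.254 q [-0.24  0.19  1.5  -0.01  1.48 -0.24]
t 23.98 at [ 0.5299 -0.0943  0.1092] [-178.2    0.    90.1] | shift [-0.001  0.121 -0.004] turn [0.124 0.    0.001] | g 0.254 q [-0.24  0.19  1.5  -0.01  1.48 -0.24]
t 23.98 at [ 0.5299 -0.0943  0.1092] [-178.2    0.    90.1] | shift [-0.001  0.153  0.004] turn [0.169 0.    0.001] | g 0.254 q [-0.24  0.19  1.5  -0.01  1.48 -0.24]
```

View pics/w29.png

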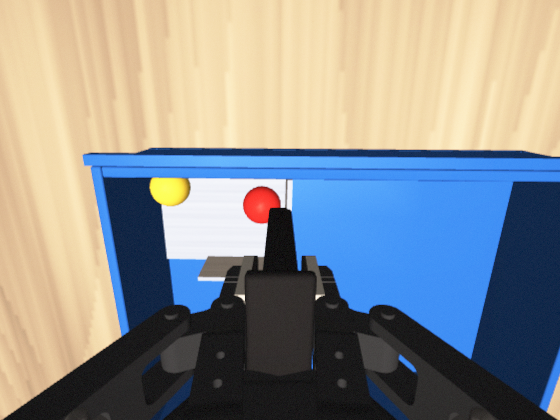

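Both are on the pan, so I'll tilt back.

Request:
servo_tool(
  deltas=[
    [[0,-0.01,0],[0,0,0],-1],
    [[0,0.045,-0.008],[0.035,0,0],-1],
    [[0,0.084,-0.008],[0.08,0,0],-1],
    [[0,0.12,-0.005],[0.125,0,0],-1],
    [[0,0.15,0],[0.17,0,0],-1],
  ],
)

```text
time_s: 24.4
tcp_pos: [0.5546, -0.0943, 0.1084]
orientation: [-2.841, 0.0, 1.572]
contact_force: [0.6, 0.2, -1.6]
gripper_width: 0.253
```

Request:
servo_tool(
  deltas=[
    [[0,0,0],[0,0,0],-1],
    [[0,0,0],[0,0,0],-1],
    [[0,0,0],[0,0,0],-1],
    [[0,0.01,-0.03],[0,0,0],-1],
    [[0,0.03,-0.08],[0,0,0],-1],
  ],
)

```text
time_s: 24.82
tcp_pos: [0.5608, -0.0942, 0.1184]
orientation: [-2.843, -0.0, 1.572]
contact_force: [0.6, 0.6, -1.6]
gripper_width: 0.256
```

```bash
python3 -c "
from h import *
im,d=arm.get_image('wrist')
cv2.imwrite('pics/w30.png',im[:,:,::-1]);print(arm.get_obs()['contact_force'])
np_([.45,-.094,.17],90,18)
"
```

```text
[0.90067738 0.32144462 0.21054768]
tcp target [ 0.568  -0.093   0.2321]
nose now [ 0.4457 -0.0954  0.0561]
t 24.87 at [ 0.5625 -0.0943  0.1204] [-163.1    0.    90.1] | shift [ 0.008 -0.182 -0.723] turn [0.012 0.    0.001] | g 0.253 q [-0.2   0.47  1.15 -0.06  1.81 -0.21]
```

View pics/w30.png

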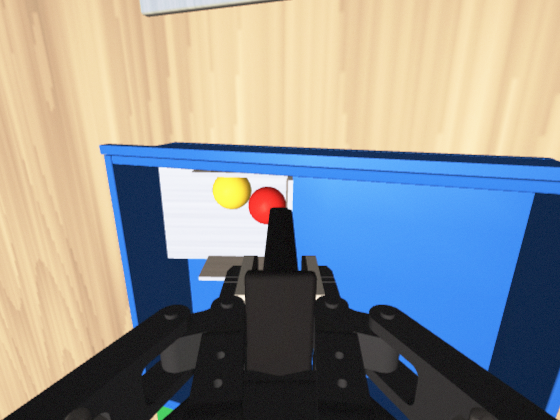

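Red and yellow are secure at the back of the pan, so I'll lift and carry.

Request:
servo_tool(
  deltas=[
    [[0,0,-0.12],[0,0,0],-1],
    [[0,-0.04,-0.28],[0,0,0],-1],
    [[0,-0.08,-0.45],[0,0,0],-1],
    [[0.01,-0.13,-0.6],[0.01,0,0],-1],
    [[0.05,-0.18,-0.75],[0.01,0,0],-1],
  ],
)

```text
time_s: 25.28
tcp_pos: [0.5688, -0.0872, 0.2354]
orientation: [-2.828, 0.0, 1.571]
contact_force: [0.6, -0.1, -2.3]
gripper_width: 0.253
```

```bash
python3 -c "
from h import *
np_([.50,.164,.215],90,18)
im,d=arm.get_image('top');crop(im,180,390,150,300,'pics/t31.png')
"
```

```text
tcp target [0.618  0.165  0.2771]
nose now [ 0.4508 -0.0883  0.1733]
t 25.28 at [ 0.5688 -0.0872  0.2354] [-162.    0.   90.] | shift [ 1.681  0.227 -0.366] turn [0. 0. 0.] | g 0.253 q [-0.19  0.45  0.96 -0.07  2.05 -0.21]
pics/t31.png scale 3.8095238095238093
```

View pics/t31.png

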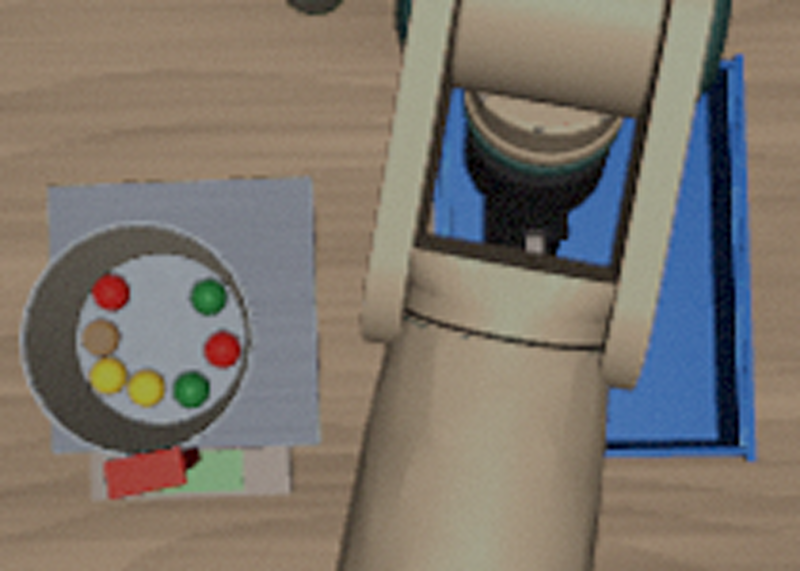

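Request:
servo_tool(
  deltas=[
    [[0.12,0.015,-0.05],[0,0,0],-1],
    [[0.3,0.04,-0.1],[0,0,0],-1],
    [[0.5,0.07,-0.16],[0,0,0],-1],
    [[0.72,0.1,-0.22],[0,0,0],-1],
    [[0.93,0.125,-0.27],[0,0,0],-1],
  ],
)

```text
time_s: 25.75
tcp_pos: [0.5992, 0.0542, 0.267]
orientation: [-2.829, -0.0, 1.572]
contact_force: [1.1, 0.3, -2.4]
gripper_width: 0.255
```

Request:
servo_tool(
  deltas=[
    [[0.2,0.03,-0.03],[0,0,0],-1],
    [[0.4,0.055,-0.06],[0,0,0],-1],
    [[0.56,0.08,-0.09],[0,0,0],-1],
    [[0.68,0.095,-0.1],[0,0,0],-1],
    [[0.75,0.1,-0.1],[0,0,0],-1],
  ],
)

```text
time_s: 26.17
tcp_pos: [0.6178, 0.1677, 0.276]
orientation: [-2.828, -0.001, 1.574]
contact_force: [0.3, 0.6, -2.0]
gripper_width: 0.25
```

```bash
python3 -c "
from h import *
im,d=arm.get_image('wrist')
cv2.imwrite('pics/w32.png',im[:,:,::-1]);print(nose_now())
for x,t,z in ((.53,10,.2),(.53,3,.17),(.535,-4,.155),(.535,-10,.15)):
  print(t);plan(tcp_from_nose([x,.164,z],90,t),90,t)
"
```

```text
[0.49959619 0.16706728 0.21338661]
10
t 26.22 at [0.6175 0.1685 0.2755] [-1.62e+02 -1.00e-01  9.03e+01] | shift [-0.024  0.126 -0.058] turn [-0.089  0.     0.003] | g 0.253 q [0.18 0.67 0.57 0.07 2.21 0.21]
3
t 26.22 at [0.6175 0.1685 0.2755] [-1.62e+02 -1.00e-01  9.03e+01] | shift [-0.024  0.096  0.074] turn [-0.167 -0.     0.003] | g 0.253 q [0.18 0.67 0.57 0.07 2.21 0.21]
-4
t 26.22 at [0.6175 0.1685 0.2755] [-1.62e+02 -1.00e-01  9.03e+01] | shift [-0.024  0.061  0.111] turn [-0.244 -0.     0.003] | g 0.253 q [0.18 0.67 0.57 0.07 2.21 0.21]
-10
t 26.22 at [0.6175 0.1685 0.2755] [-1.62e+02 -1.00e-01  9.03e+01] | shift [-0.023 -0.016  0.112] turn [-0.311 -0.     0.003] | g 0.253 q [0.18 0.67 0.57 0.07 2.21 0.21]
```

View pics/w32.png

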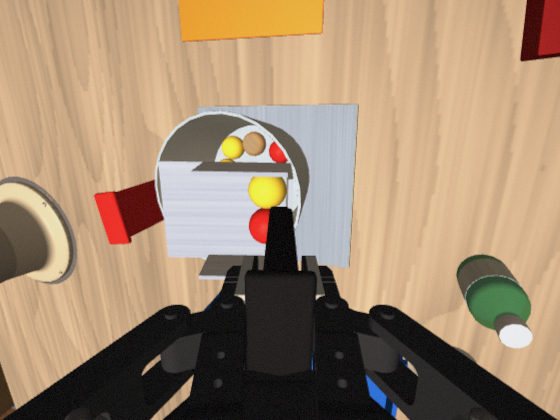

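Request:
servo_tool(
  deltas=[
    [[-0.024,0.1,-0.06],[-0.06,0,0],-1],
    [[-0.024,0.12,-0.03],[-0.1,0,0],-1],
    [[-0.024,0.1,0.06],[-0.165,0,0],-1],
    [[-0.024,0.06,0.1],[-0.24,0,0],-1],
    [[-0.023,-0.016,0.11],[-0.31,0,0],-1],
  ],
)

```text
time_s: 26.63
tcp_pos: [0.6097, 0.1602, 0.2586]
orientation: [2.966, 0.001, 1.571]
contact_force: [-1.2, 1.1, -1.3]
gripper_width: 0.251
```

```bash
python3 -c "
from h import *
print(nose_now())
for x,t,z in ((.535,-16,.148),(.53,-22,.142),(.53,-28,.137),(.53,-34,.135),(.53,-40,.133)):
  print(t);plan(tcp_from_nose([x,.164,z],90,t),90,t)
"
```

```text
[0.53472957 0.15904445 0.14830412]
-16
t 26.63 at [0.6097 0.1602 0.2586] [1.7e+02 1.0e-01 9.0e+01] | shift [ 0.032 -0.068 -0.059] turn [-0.066  0.001  0.   ] | g 0.251 q [ 0.22  0.21  1.18 -0.04  1.58  0.21]
-22
t 26.63 at [0.6097 0.1602 0.2586] [1.7e+02 1.0e-01 9.0e+01] | shift [ 0.032 -0.184 -0.079] turn [-0.133  0.001  0.   ] | g 0.251 q [ 0.22  0.21  1.18 -0.04  1.58  0.21]
-28
t 26.63 at [0.6097 0.1602 0.2586] [1.7e+02 1.0e-01 9.0e+01] | shift [ 0.032 -0.271 -0.092] turn [-0.2    0.001  0.   ] | g 0.251 q [ 0.22  0.21  1.18 -0.04  1.58  0.21]
-34
t 26.63 at [0.6097 0.1602 0.2586] [1.7e+02 1.0e-01 9.0e+01] | shift [ 0.032 -0.359 -0.115] turn [-0.266  0.001  0.   ] | g 0.251 q [ 0.22  0.21  1.18 -0.04  1.58  0.21]
-40
t 26.63 at [0.6097 0.1602 0.2586] [1.7e+02 1.0e-01 9.0e+01] | shift [ 0.032 -0.45  -0.13 ] turn [-0.333  0.001  0.   ] | g 0.251 q [ 0.22  0.21  1.18 -0.04  1.58  0.21]
```

Request:
servo_tool(
  deltas=[
    [[0.03,-0.07,-0.06],[-0.066,0,0],-1],
    [[0.03,-0.184,-0.08],[-0.133,0,0],-1],
    [[0.03,-0.27,-0.092],[-0.2,0,0],-1],
    [[0.03,-0.36,-0.115],[-0.266,0,0],-1],
    [[0.03,-0.45,-0.13],[-0.333,0,0],-1],
  ],
)

```text
time_s: 27.05
tcp_pos: [0.5394, 0.165, 0.269]
orientation: [2.44, -0.0, 1.571]
contact_force: [0.4, -0.3, -1.0]
gripper_width: 0.251
```

Request:
servo_tool(
  deltas=[
    [[0,0,0],[0,0,0],-1],
    [[0,0,0],[0,0,0],-1],
    [[0,0,0],[0,0,0],-1],
    [[0,0,0],[0,0,0],-1],
    [[0,0,0],[0,0,0],-1],
  ],
)

```text
time_s: 27.47
tcp_pos: [0.5417, 0.1661, 0.2698]
orientation: [2.445, -0.001, 1.571]
contact_force: [-0.0, 0.2, -1.0]
gripper_width: 0.249
```

```bash
python3 -c "
from h import *
print(nose_now()); plan([.6,.25,.3],90,0)
im,d=arm.get_image('wrist')
cv2.imwrite('pics/w33.png',im[:,:,::-1])
"
```

```text
[0.53164885 0.16513143 0.13686188]
t 27.47 at [0.5417 0.1661 0.2698] [140.1  -0.   90. ] | shift [0.56  0.427 0.095] turn [ 0.443 -0.     0.   ] | g 0.249 q [ 0.34 -0.31  1.78 -0.25  1.01  0.4 ]
```

View pics/w33.png

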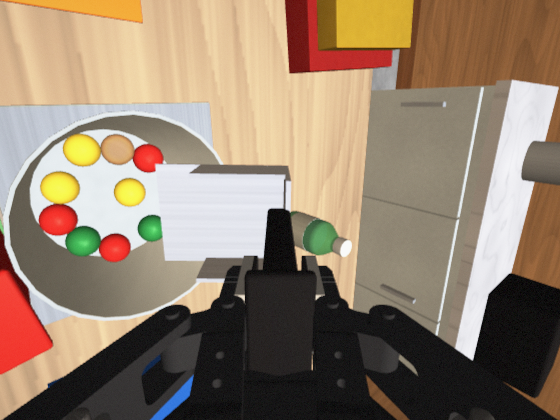

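All 9 balls are in the pail: 3 red, 3 yellow, 2 green and 1 wood. Now I'll park the scoop.

Request:
servo_tool(
  deltas=[
    [[0,0.12,-0.15],[0,0,0],-1],
    [[0,0.24,-0.29],[0.05,0,0],-1],
    [[0.15,0.35,-0.24],[0.13,0,0],-1],
    [[0.35,0.42,-0.18],[0.21,0,0],-1],
    [[0.6,0.42,-0.1],[0.29,0,0],-1],
  ],
)

```text
time_s: 27.93
tcp_pos: [0.5813, 0.2545, 0.3255]
orientation: [2.884, -0.003, 1.569]
contact_force: [0.3, -0.3, -0.4]
gripper_width: 0.252
```

```bash
python3 -c "
from h import *
im,d=arm.get_image('top');crop(im,90,390,150,300,'pics/t34.png')
np_([.437,.413,.1],90,0)
"
```

```text
pics/t34.png scale 2.6666666666666665
tcp target [0.53   0.414  0.1955]
nose now [0.5166 0.2607 0.1969]
t 27.98 at [0.585  0.2621 0.3113] [1.667e+02 1.000e-01 9.020e+01] | shift [ 1.015 -0.532  0.666] turn [0.148 0.001 0.002] | g 0.257 q [ 0.4   0.21  1.08 -0.09  1.63  0.38]
```

View pics/t34.png

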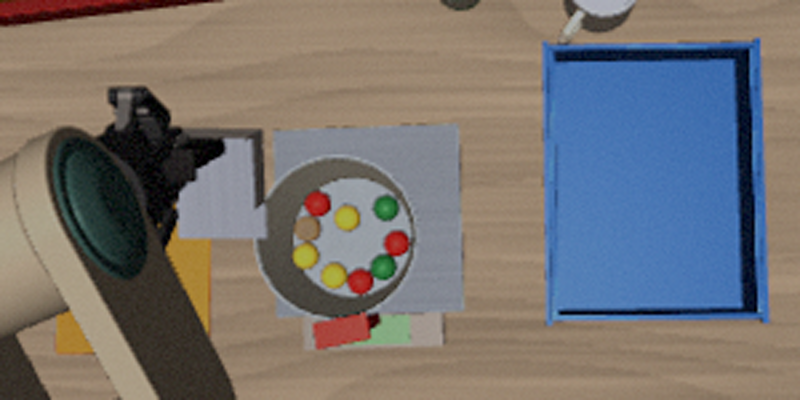

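Request:
servo_tool(
  deltas=[
    [[0.23,-0.1,-0.02],[0.05,0,0],-1],
    [[0.45,-0.22,0.05],[0.1,0,0],-1],
    [[0.68,-0.34,0.15],[0.148,0,0],-1],
    [[0.88,-0.46,0.3],[0.148,0,0],-1],
    [[1,-0.53,0.45],[0.148,0,0],-1],
  ],
)

```text
time_s: 28.4
tcp_pos: [0.5184, 0.4078, 0.233]
orientation: [3.12, -0.001, 1.574]
contact_force: [-0.1, 0.4, -2.0]
gripper_width: 0.254
```

```bash
python3 -c "
from h import *
np_([.437,.413,.02],90,0)
"
```

```text
tcp target [0.53   0.414  0.1155]
nose now [0.4275 0.4066 0.1355]
t 28.4 at [0.5184 0.4078 0.233 ] [ 1.788e+02 -1.000e-01  9.020e+01] | shift [0.04  0.061 0.785] turn [ 0.014 -0.001  0.002] | g 0.254 q [ 0.62  0.43  0.96 -0.01  1.74  0.61]
```

Request:
servo_tool(
  deltas=[
    [[0.04,0.06,0.15],[0.014,0,0],-1],
    [[0.04,0.06,0.32],[0.014,0,0],-1],
    [[0.04,0.06,0.5],[0.014,0,0],-1],
    [[0.04,0.06,0.66],[0.014,0,0],-1],
    [[0.04,0.06,0.78],[0.014,0,0],-1],
  ],
)

```text
time_s: 28.82
tcp_pos: [0.5304, 0.4102, 0.115]
orientation: [-3.14, 0.001, 1.572]
contact_force: [-0.8, -0.4, -1.7]
gripper_width: 0.253
```

```bash
python3 -c "
from h import *
np_([.437,.413,.003],90,0)
"
```

```text
tcp target [0.53   0.414  0.0985]
nose now [0.4373 0.409  0.0197]
t 28.82 at [0.5304 0.4102 0.115 ] [-1.799e+02  1.000e-01  9.010e+01] | shift [ 0.025 -0.003  0.11 ] turn [-0.001  0.001  0.001] | g 0.253 q [ 0.6   0.52  1.07 -0.    1.55  0.6 ]
```

Request:
servo_tool(
  deltas=[
    [[0.02,0,0.03],[0,0,0],-1],
    [[0.02,0,0.06],[0,0,0],-1],
    [[0.02,0,0.085],[0,0,0],-1],
    [[0.02,0,0.11],[0,0,0],-1],
    [[0.02,0,0.115],[0,0,0],-1],
  ],
)

```text
time_s: 29.23
tcp_pos: [0.5308, 0.4139, 0.102]
orientation: [3.14, -0.001, 1.572]
contact_force: [0.1, -0.6, -1.8]
gripper_width: 0.256
```

```bash
python3 -c "
from h import *
np_([.437,.413,.003],90,0);print(arm.get_obs()['contact_force'])
im,d=arm.get_image('wrist');print(arm.get_obs()['contact_force'],cur()[0])
cv2.imwrite('pics/w35.png',im[:,:,::-1])
"
```

```text
tcp target [0.53   0.414  0.0985]
nose now [0.4379 0.4129 0.0064]
t 29.23 at [0.5308 0.4139 0.102 ] [ 1.799e+02 -1.000e-01  9.010e+01] | shift [ 0.    -0.005  0.024] turn [ 0.001 -0.001  0.001] | g 0.256 q [0.61 0.54 1.08 0.   1.53 0.61]
[ 0.10877278 -0.60815356 -1.77782506]
[ 0.48373137  0.371343   -1.77728362] [0.53067815 0.41385721 0.10196532]
```

View pics/w35.png

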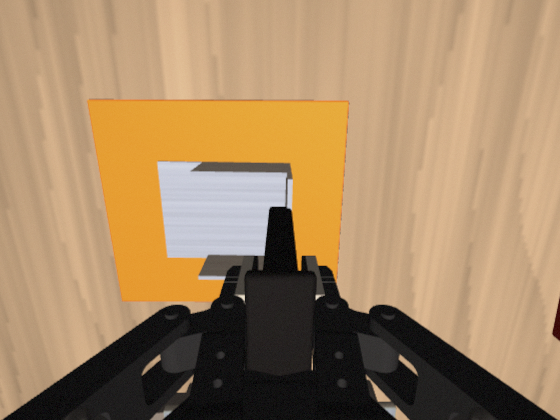

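Request:
servo_tool(
  deltas=[
    [[0,0,0.012],[0,0,0],-1],
    [[0,0,0.024],[0,0,0],-1],
    [[0,0,0.032],[0,0,0],-1],
    [[0,0,0.032],[0,0,0],-1],
    [[0,0,0.032],[0,0,0],-1],
  ],
)

```text
time_s: 29.7
tcp_pos: [0.5313, 0.4147, 0.0995]
orientation: [3.137, -0.003, 1.572]
contact_force: [-1.1, 1.6, 6.3]
gripper_width: 0.254
```

Request:
servo_tool(
  deltas=[
    [[0,0,0],[0,0,0],-0.4],
    [[0,0,0],[0,0,0],-0.2],
    [[0,0,0],[0,0,0],0.2],
    [[0,0,0],[0,0,0],1],
    [[0,0,0],[0,0,0],1],
  ],
)

```text
time_s: 30.12
tcp_pos: [0.5303, 0.4136, 0.0963]
orientation: [-3.142, -0.0, 1.572]
contact_force: [0.3, 0.5, -0.6]
gripper_width: 0.811
```

Request:
servo_tool(
  deltas=[
    [[0,0,0],[0,0,0],1],
    [[0,0,0],[0,0,0],1],
    [[0,0,0],[0,0,0],1],
    [[0,0,-0.05],[0,0,0],1],
    [[0,0,-0.15],[0,0,0],1],
  ],
)

```text
time_s: 30.53
tcp_pos: [0.5295, 0.4131, 0.1173]
orientation: [-3.138, 0.002, 1.572]
contact_force: [-0.9, 1.2, 0.8]
gripper_width: 1.002
```

Request:
servo_tool(
  deltas=[
    [[0,0,-0.2],[0,0,0],1],
    [[0,0,-0.4],[0,0,0],1],
    [[0,0,-0.6],[0,0,0],1],
    [[0,0,-0.8],[0,0,0],1],
    [[0,0,-1],[0,0,0],1],
  ],
)

```text
time_s: 30.95
tcp_pos: [0.5301, 0.4135, 0.2714]
orientation: [3.141, -0.001, 1.572]
contact_force: [-0.2, 0.1, -0.8]
gripper_width: 0.998
```

```bash
python3 -c "
from h import *
plan([.4314,.1478,.28],100.7)
im,d=arm.get_image('wrist')
cv2.imwrite('pics/w36.png',im[:,:,::-1])
"
```

```text
t 30.95 at [0.5301 0.4135 0.2714] [179.9  -0.   90.1] | shift [-1.77  -0.66  -0.059] turn [ 0.001 -0.    -0.118] | g 0.998 q [0.61 0.48 0.81 0.   1.85 0.61]
```

View pics/w36.png

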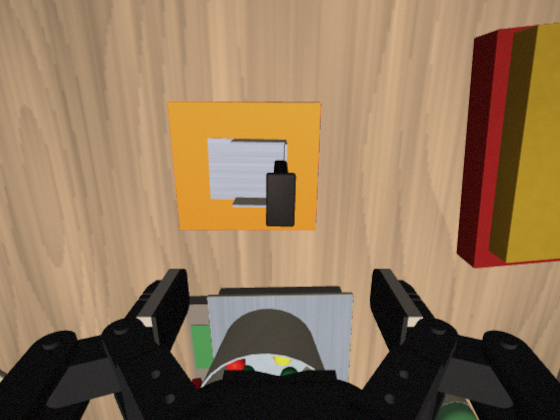

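Request:
servo_tool(
  deltas=[
    [[-0.2,-0.07,-0.02],[0,0,-0.02],1],
    [[-0.45,-0.16,-0.04],[0,0,-0.05],1],
    [[-0.65,-0.24,-0.06],[0,0,-0.08],1],
    [[-0.87,-0.32,-0.06],[0,0,-0.1],1],
    [[-1,-0.37,-0.06],[0,0,-0.113],1],
  ],
)

```text
time_s: 31.42
tcp_pos: [0.4741, 0.2612, 0.2792]
orientation: [3.14, -0.0, 1.75]
contact_force: [1.0, -0.7, 1.2]
gripper_width: 1.0
```

```bash
python3 -c "
from h import *
plan([.4314,.1478,.27],100)
im,d=arm.get_image('top');crop(im,90,285,175,300,'pics/t37.png')
"
```

```text
t 31.42 at [0.4741 0.2612 0.2792] [179.9  -0.  100.3] | shift [-0.693 -0.415  0.06 ] turn [ 0.001 -0.     0.003] | g 1.0 q [ 0.44  0.09  1.27 -0.    1.78  0.26]
pics/t37.png scale 4.102564102564102
```

View pics/t37.png

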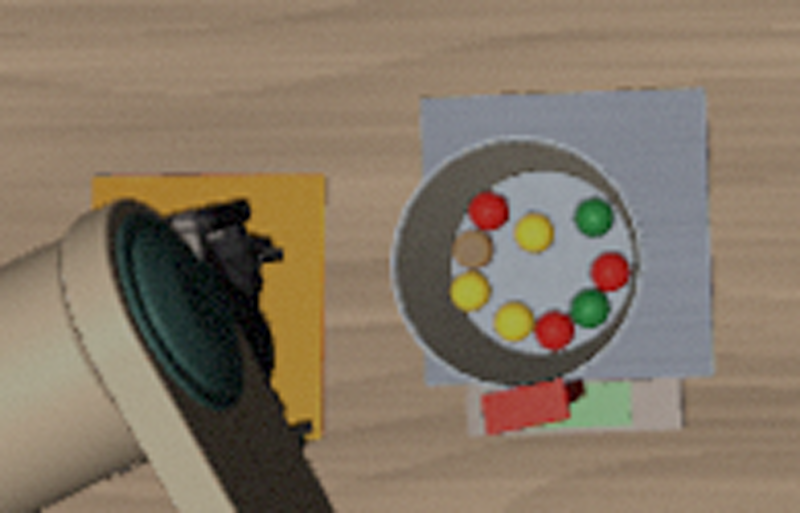

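Request:
servo_tool(
  deltas=[
    [[-0.17,-0.1,0],[0,0,0],1],
    [[-0.35,-0.2,0],[0,0,0],1],
    [[-0.53,-0.32,0.02],[0,0,0],1],
    [[-0.66,-0.4,0.04],[0,0,0],1],
    [[-0.69,-0.415,0.06],[0,0,0],1],
  ],
)

```text
time_s: 31.88
tcp_pos: [0.4314, 0.1484, 0.27]
orientation: [3.139, 0.0, 1.747]
contact_force: [0.8, -0.8, 0.3]
gripper_width: 1.003
```

```bash
python3 -c "
from h import *
plan([.4314,.1478,.155],100)
im,d=arm.get_image('wrist')
cv2.imwrite('pics/w38.png',im[:,:,::-1])
"
```

```text
t 31.88 at [0.4314 0.1484 0.27  ] [179.9   0.  100.1] | shift [-0.004 -0.002  0.766] turn [0.001 0.    0.001] | g 1.003 q [ 0.25 -0.15  1.52 -0.    1.77  0.07]
```

View pics/w38.png

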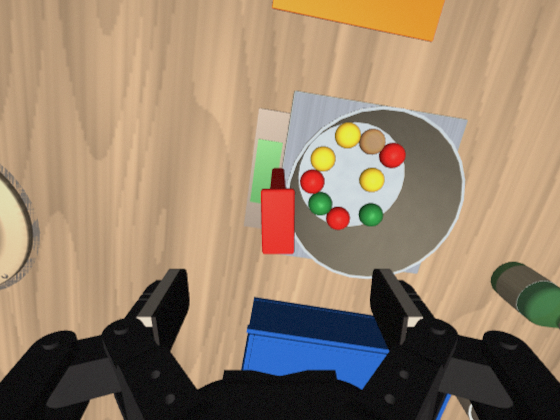

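```bash
python3 -c "
from h import *
ci=arm.camera_info('wrist')
W=np.array([at_z(ci,u,v,.2) for u,v in [(263,190),(295,190),(294,253),(262,253)]]);print(W.round(4),W.mean(0))
print(W[0]-W[3])"
```

```text
[[0.4165 0.1715 0.2   ]
 [0.4383 0.1754 0.2   ]
 [0.4468 0.128  0.2   ]
 [0.4235 0.1239 0.2   ]] [0.43126948 0.14970614 0.2       ]
[-6.95226591e-03  4.75869723e-02 -2.77555756e-17]
```

Consistent: the ear is at (0.4313, 0.149). I'll go down and grasp.

Request:
servo_tool(
  deltas=[
    [[0,0,0.15],[0,0,0],1],
    [[0,0,0.32],[0,0,0],1],
    [[0,0,0.5],[0,0,0],1],
    [[0,0,0.66],[0,0,0],1],
    [[0,0,0.76],[0,0,0],1],
  ],
)

```text
time_s: 32.35
tcp_pos: [0.4315, 0.1514, 0.1524]
orientation: [-3.139, -0.0, 1.75]
contact_force: [-0.2, 0.4, -0.4]
gripper_width: 0.998
```

Request:
servo_tool(
  deltas=[
    [[0,0,0],[0,0,0],0.5],
    [[0,0,0],[0,0,0],0],
    [[0,0,0],[0,0,0],-1],
    [[0,0,0],[0,0,0],-1],
    [[0,0,0],[0,0,0],-1],
  ],
)

```text
time_s: 32.77
tcp_pos: [0.4328, 0.151, 0.1564]
orientation: [3.139, -0.0, 1.75]
contact_force: [-2.9, -1.2, 5.0]
gripper_width: 0.3
```

Request:
servo_tool(
  deltas=[
    [[0,0,0],[0,0,0],-1],
    [[0,0,0],[0,0,0],-1],
    [[0,0,0],[0,0,0],-1],
    [[0,0,0],[0,0,0],-1],
    [[0,0,0],[0,0,0],-1],
  ],
)

```text
time_s: 33.18
tcp_pos: [0.4326, 0.1509, 0.1563]
orientation: [3.139, -0.001, 1.75]
contact_force: [-1.6, 0.9, 6.8]
gripper_width: 0.225
```

```bash
python3 -c "
from h import *
plan([.4314,.1478,.155],100)
im,d=arm.get_image('wrist')
cv2.imwrite('pics/w39.png',im[:,:,::-1])
"
```

```text
t 33.18 at [0.4326 0.1509 0.1563] [179.9  -0.  100.2] | shift [-0.019 -0.012  0.008] turn [ 0.001 -0.     0.003] | g 0.225 q [ 0.25 -0.1   1.7   0.    1.54  0.08]
```

View pics/w39.png

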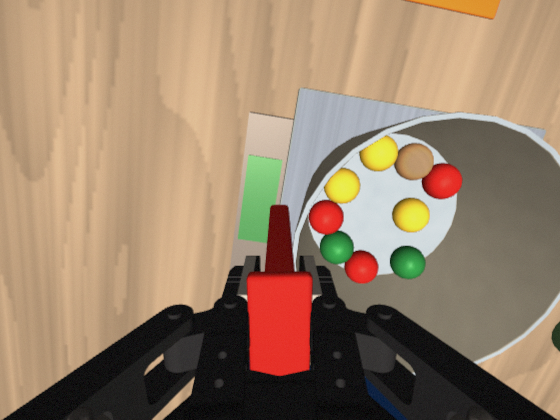

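Request:
servo_tool(
  deltas=[
    [[0,0,-0.03],[0,0,0],-1],
    [[0,0,-0.08],[0,0,0],-1],
    [[0,0,-0.15],[0,0,0],-1],
    [[0,0,-0.22],[0,0,0],-1],
    [[0,0,-0.3],[0,0,0],-1],
  ],
)

```text
time_s: 33.65
tcp_pos: [0.4321, 0.1506, 0.201]
orientation: [3.142, -0.0, 1.749]
contact_force: [-0.5, -0.9, -3.0]
gripper_width: 0.229
```

Request:
servo_tool(
  deltas=[
    [[0,0,-0.07],[0,0,0],-1],
    [[0,0,-0.14],[0,0,0],-1],
    [[0,0,-0.21],[0,0,0],-1],
    [[0,0,-0.27],[0,0,0],-1],
    [[0,0,-0.3],[0,0,0],-1],
  ],
)

```text
time_s: 34.07
tcp_pos: [0.4325, 0.1508, 0.2468]
orientation: [3.139, -0.0, 1.75]
contact_force: [1.4, -0.9, -3.6]
gripper_width: 0.227
```

```bash
python3 -c "
from h import *
plan([.364,-.446,.246],100)
im,d=arm.get_image('wrist')
cv2.imwrite('pics/w40.png',im[:,:,::-1])
im,d=arm.get_image('scene');crop(im,130,500,60,330,'pics/s40.png')
print(arm.get_obs()['contact_force'])
"
```

```text
t 34.07 at [0.4325 0.1508 0.2468] [179.9  -0.  100.2] | shift [-3.834e+00 -1.157e+00  1.000e-03] turn [ 0.002 -0.     0.003] | g 0.227 q [ 0.25 -0.14  1.56  0.    1.72  0.08]
pics/s40.png scale 2.1621621621621623
[ 0.66261862  0.26888782 -3.89313216]
```

View pics/w40.png

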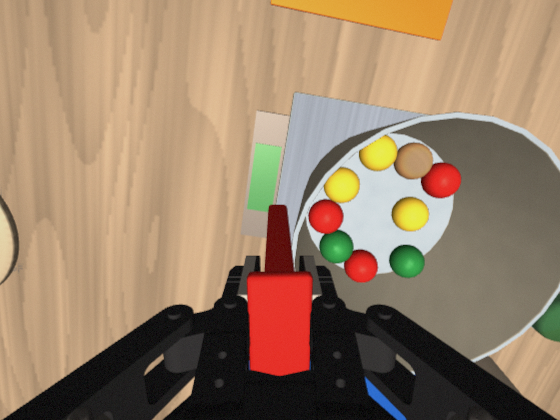

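View pics/s40.png

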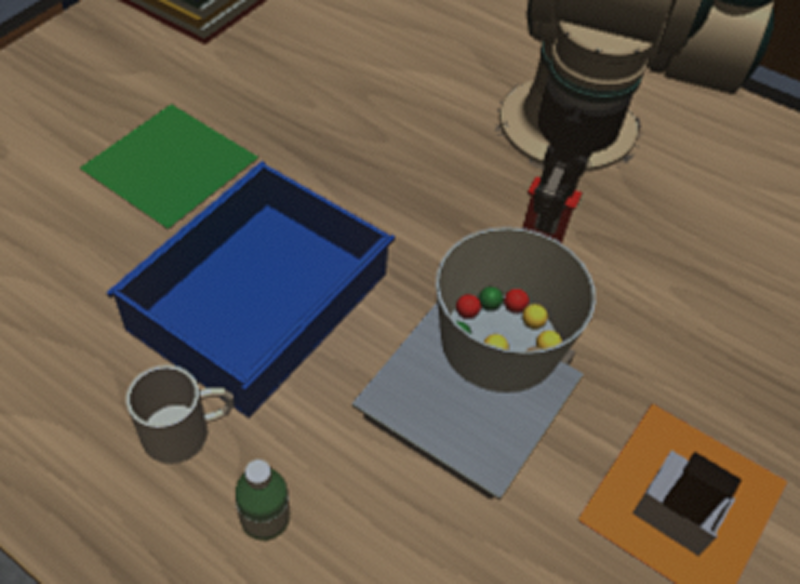

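Request:
servo_tool(
  deltas=[
    [[-0.05,-0.015,0],[0,0,0],-1],
    [[-0.15,-0.045,0],[0,0,0],-1],
    [[-0.28,-0.085,0],[0,0,0],-1],
    [[-0.43,-0.13,0],[0,0,0],-1],
    [[-0.6,-0.18,0],[0,0,0],-1],
  ],
)

```text
time_s: 34.58
tcp_pos: [0.4209, 0.0563, 0.244]
orientation: [-3.14, -0.0, 1.751]
contact_force: [1.1, 0.3, -3.0]
gripper_width: 0.228
```

Request:
servo_tool(
  deltas=[
    [[-0.18,-0.055,0],[0,0,0],-1],
    [[-0.36,-0.11,0],[0,0,0],-1],
    [[-0.54,-0.165,0],[0,0,0],-1],
    [[-0.72,-0.22,0],[0,0,0],-1],
    [[-0.9,-0.27,0],[0,0,0],-1],
  ],
)

```text
time_s: 35.0
tcp_pos: [0.4047, -0.0844, 0.2441]
orientation: [-3.141, -0.0, 1.749]
contact_force: [0.6, 0.2, -3.5]
gripper_width: 0.23
```

Request:
servo_tool(
  deltas=[
    [[-0.18,-0.055,0],[0,0,0],-1],
    [[-0.36,-0.11,0],[0,0,0],-1],
    [[-0.54,-0.165,0],[0,0,0],-1],
    [[-0.72,-0.22,0],[0,0,0],-1],
    [[-0.9,-0.27,0],[0,0,0],-1],
  ],
)

```text
time_s: 35.42
tcp_pos: [0.3887, -0.2244, 0.244]
orientation: [-3.141, -0.001, 1.749]
contact_force: [0.8, 0.2, -3.2]
gripper_width: 0.23
```

```bash
python3 -c "
from h import *
plan([.364,-.446,.246],100)
im,d=arm.get_image('wrist')
cv2.imwrite('pics/w41.png',im[:,:,::-1])
"
```

```text
t 35.42 at [ 0.3887 -0.2244  0.244 ] [-179.9   -0.   100.2] | shift [-1.425 -0.424 -0.014] turn [-0.001 -0.001  0.002] | g 0.23 q [-0.61 -0.17  1.59 -0.    1.72 -0.78]
```

View pics/w41.png

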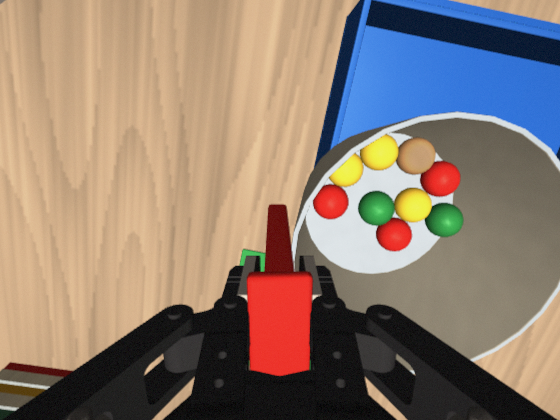

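Request:
servo_tool(
  deltas=[
    [[-0.18,-0.055,0],[0,0,0],-1],
    [[-0.36,-0.11,0],[0,0,0],-1],
    [[-0.53,-0.16,0],[0,0,0],-1],
    [[-0.69,-0.2,0],[0,0,0],-1],
    [[-0.84,-0.25,0],[0,0,0],-1],
  ],
)

```text
time_s: 35.88
tcp_pos: [0.3744, -0.3549, 0.2437]
orientation: [-3.141, -0.001, 1.749]
contact_force: [0.1, 0.3, -4.6]
gripper_width: 0.235
```

Request:
servo_tool(
  deltas=[
    [[-0.14,-0.045,0],[0,0,0],-1],
    [[-0.27,-0.08,0],[0,0,0],-1],
    [[-0.38,-0.11,0],[0,0,0],-1],
    [[-0.47,-0.14,0],[0,0,0],-1],
    [[-0.53,-0.16,0],[0,0,0],-1],
  ],
)

```text
time_s: 36.3
tcp_pos: [0.3647, -0.4373, 0.2435]
orientation: [-3.14, -0.002, 1.748]
contact_force: [0.6, -0.9, -3.9]
gripper_width: 0.23
```

```bash
python3 -c "
from h import *
plan([.364,-.446,.117],100)
im,d=arm.get_image('wrist')
cv2.imwrite('pics/w42.png',im[:,:,::-1])
im,d=arm.get_image('top');crop(im,280,500,180,345,'pics/t42.png')
"
```

```text
t 36.3 at [ 0.3647 -0.4373  0.2435] [-1.799e+02 -1.000e-01  1.002e+02] | shift [-0.058 -0.014  0.843] turn [-0.001 -0.001  0.002] | g 0.23 q [-0.94  0.18  1.24 -0.    1.72 -1.12]
pics/t42.png scale 3.6363636363636362
```

View pics/t42.png

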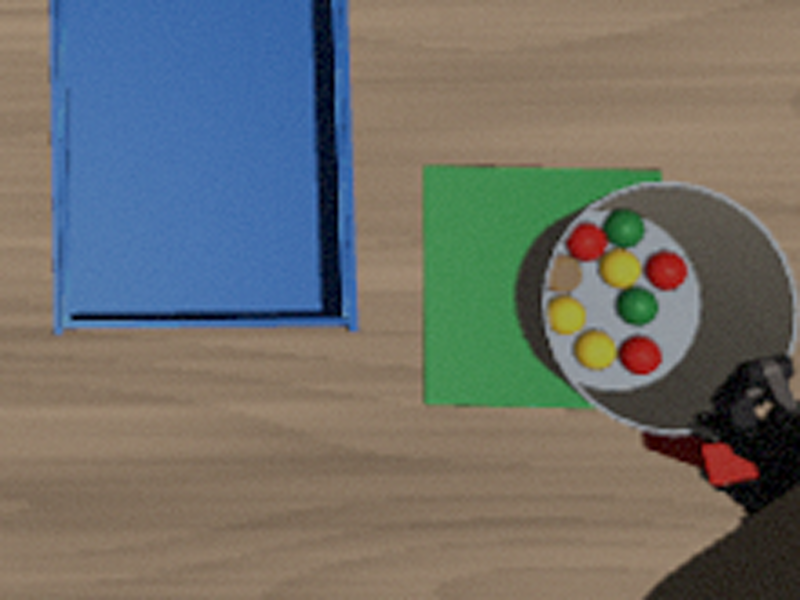

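View pics/w42.png

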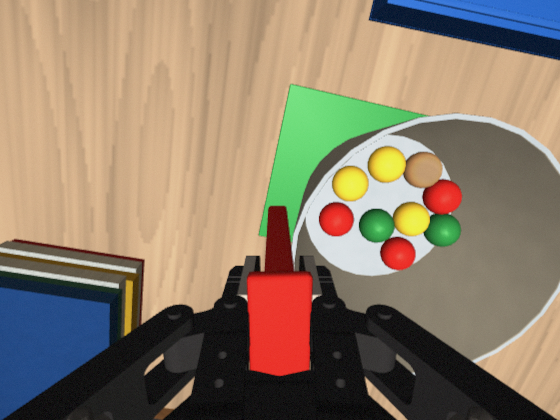

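```bash
python3 -c "
from h import *
ci=arm.camera_info('top');print(at_z(ci,464.0,264.5,.2435-.1143+.1))
print(cur()[0][:2]+.086*np.array([np.cos(np.radians(10)),np.sin(np.radians(10))]))
plan([.364,-.446,.15],100)"
```

```text
[ 0.44833748 -0.42516591  0.2292    ]
[ 0.4496417  -0.42195032]
t 36.4 at [ 0.3649 -0.4369  0.2437] [-1.800e+02 -1.000e-01  1.001e+02] | shift [-0.06  -0.016  0.624] turn [-0.001 -0.001  0.002] | g 0.23 q [-0.94  0.18  1.24 -0.    1.72 -1.12]
```

Request:
servo_tool(
  deltas=[
    [[-0.02,0,0.08],[0,0,0],-1],
    [[-0.04,-0.01,0.2],[0,0,0],-1],
    [[-0.05,-0.01,0.33],[0,0,0],-1],
    [[-0.05,-0.01,0.46],[0,0,0],-1],
    [[-0.05,-0.01,0.56],[0,0,0],-1],
  ],
)

```text
time_s: 36.82
tcp_pos: [0.3655, -0.4421, 0.1579]
orientation: [-3.141, -0.003, 1.751]
contact_force: [0.5, 0.7, -3.6]
gripper_width: 0.23
```

```bash
python3 -c "
from h import *
plan([.364,-.446,.118],100)"
```

```text
t 36.82 at [ 0.3655 -0.4421  0.1579] [-180.    -0.2  100.3] | shift [-0.024 -0.014  0.266] turn [-0.    -0.002  0.003] | g 0.23 q [-0.94  0.22  1.36  0.    1.56 -1.12]
```

Request:
servo_tool(
  deltas=[
    [[-0.01,0,0.06],[0,0,0],-1],
    [[-0.02,0,0.12],[0,0,0],-1],
    [[-0.02,0,0.17],[0,0,0],-1],
    [[-0.02,0,0.21],[0,0,0],-1],
    [[-0.02,0,0.24],[0,0,0],-1],
  ],
)

```text
time_s: 37.23
tcp_pos: [0.3664, -0.4465, 0.1245]
orientation: [3.141, 0.0, 1.75]
contact_force: [0.2, -0.5, -3.7]
gripper_width: 0.227
```

Request:
servo_tool(
  deltas=[
    [[0,0,0.01],[0,0,0],-1],
    [[0,0,0.02],[0,0,0],-1],
    [[0,0,0.03],[0,0,0],-1],
    [[0,0,0.04],[0,0,0],-1],
    [[0,0,0.04],[0,0,0],-1],
  ],
)

```text
time_s: 37.65
tcp_pos: [0.3664, -0.4467, 0.1191]
orientation: [3.141, 0.0, 1.749]
contact_force: [0.3, -0.6, -2.7]
gripper_width: 0.228
```

```bash
python3 -c "
from h import *
plan([.364,-.446,.117],100)
im,d=arm.get_image('wrist');print(arm.get_obs()['contact_force'])
cv2.imwrite('pics/w43.png',im[:,:,::-1])
"
```

```text
t 37.65 at [ 0.3664 -0.4467  0.1191] [180.    0.  100.2] | shift [ 0.007 -0.015  0.014] turn [0.    0.    0.003] | g 0.228 q [-0.95  0.26  1.39  0.    1.49 -1.13]
[ 0.68536027 -0.11848877 -2.77606389]
```

View pics/w43.png

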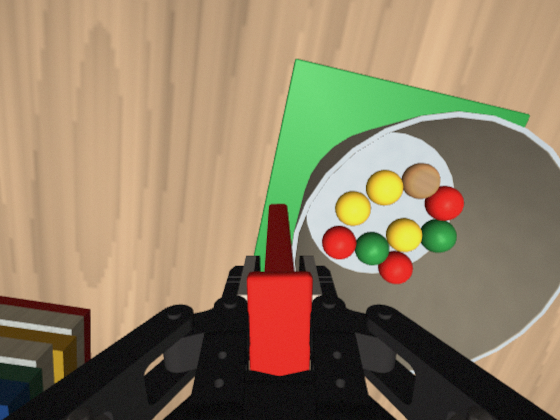

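Still about 2 mm above the mat, so I'll lower until it touches and then release.

Request:
servo_tool(
  deltas=[
    [[0,0,0.008],[0,0,0],-1],
    [[0,0,0.016],[0,0,0],-1],
    [[0,0,0.024],[0,0,0],-1],
    [[0,0,0.024],[0,0,0],-1],
    [[0,0,0.024],[0,0,0],-1],
  ],
)

```text
time_s: 38.12
tcp_pos: [0.3663, -0.4471, 0.1174]
orientation: [3.141, 0.002, 1.749]
contact_force: [-6.1, 4.4, 8.3]
gripper_width: 0.227
```

Request:
servo_tool(
  deltas=[
    [[0,0,0],[0,0,0],-0.45],
    [[0,0,0],[0,0,0],-0.3],
    [[0,0,0],[0,0,0],0],
    [[0,0,0],[0,0,0],0.5],
    [[0,0,0],[0,0,0],1],
  ],
)

```text
time_s: 38.53
tcp_pos: [0.3664, -0.4464, 0.115]
orientation: [3.141, -0.0, 1.75]
contact_force: [0.5, -0.2, -0.2]
gripper_width: 0.764
```

Request:
servo_tool(
  deltas=[
    [[0,0,0],[0,0,0],1],
    [[0,0,0],[0,0,0],1],
    [[0,0,0],[0,0,0],1],
    [[0,0,-0.05],[0,0,0],1],
    [[0,0,-0.15],[0,0,0],1],
  ],
)

```text
time_s: 38.95
tcp_pos: [0.3657, -0.4456, 0.1362]
orientation: [-3.14, -0.004, 1.749]
contact_force: [0.2, -0.1, 0.0]
gripper_width: 1.0
```

Request:
servo_tool(
  deltas=[
    [[0,0,-0.2],[0,0,0],1],
    [[0,0,-0.4],[0,0,0],1],
    [[0,0,-0.6],[0,0,0],1],
    [[0,0,-0.8],[0,0,0],1],
    [[0,0,-1],[0,0,0],1],
  ],
)

```text
time_s: 39.37
tcp_pos: [0.3661, -0.4463, 0.29]
orientation: [3.141, 0.001, 1.75]
contact_force: [0.4, -0.7, -0.1]
gripper_width: 1.004
```

Request:
servo_tool(
  deltas=[
    [[0.2,-0.05,0],[0,0,0],1],
    [[0.4,-0.1,0],[0,0,0],1],
    [[0.6,-0.15,0],[0,0,0],1],
    [[0.8,-0.2,0],[0,0,0],1],
    [[1,-0.25,0],[0,0,0],1],
  ],
)

```text
time_s: 39.78
tcp_pos: [0.302, -0.3043, 0.2882]
orientation: [3.141, 0.0, 1.749]
contact_force: [0.2, -0.9, 1.2]
gripper_width: 1.002
```

```bash
python3 -c "
from h import *
im,d=arm.get_image('top');cv2.imwrite('pics/t44.png',im[:,:,::-1]);crop(im,380,500,190,310,'pics/t44c.png');crop(im,90,200,190,300,'pics/t44d.png')
im,d=arm.get_image('scene');cv2.imwrite('pics/s44.png',im[:,:,::-1])
"
```

```text
pics/t44c.png scale 5.0
pics/t44d.png scale 5.454545454545454
```

View pics/t44c.png

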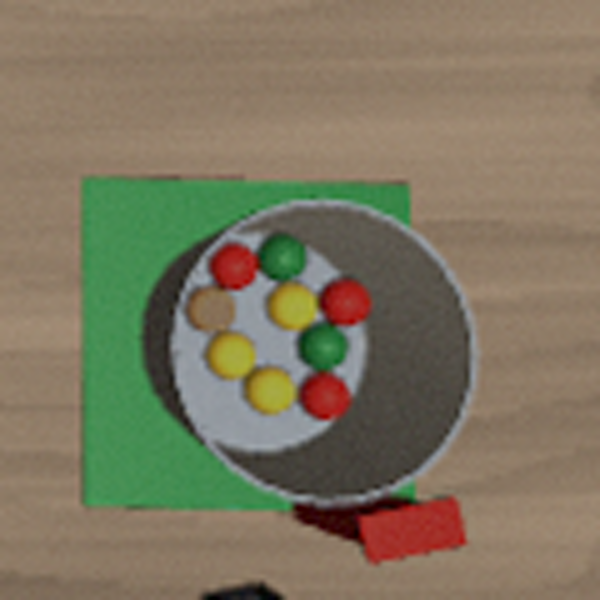

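View pics/t44d.png

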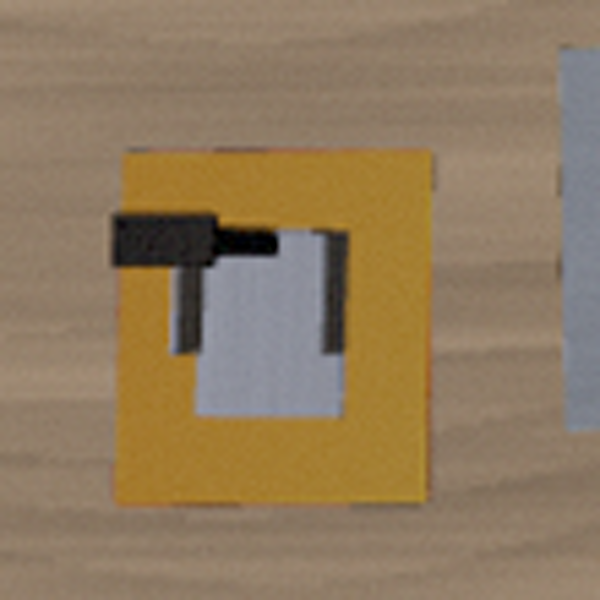

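View pics/s44.png

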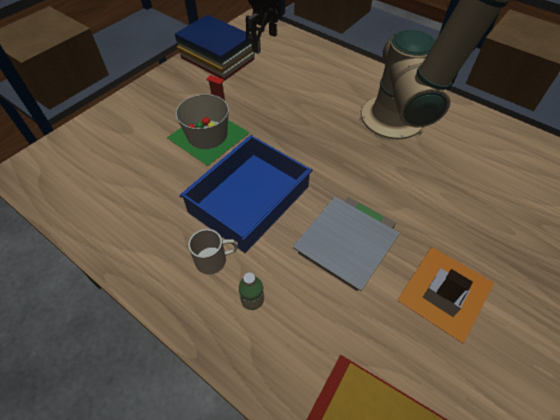

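View pics/t44.png

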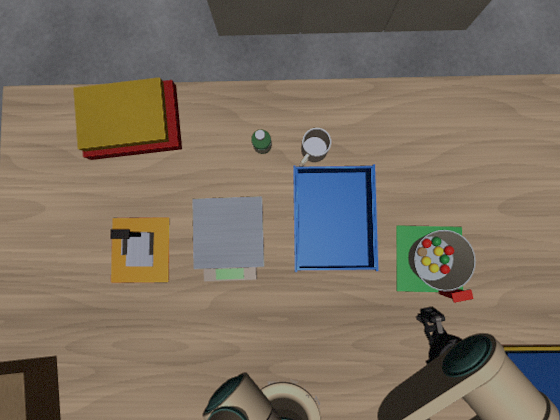

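```bash
python3 -c "
from h import *
ci=arm.camera_info('top')
f=lambda u,v,s,ox,oy,z: at_z(ci,(u+.5)/s-.5+ox,(v+.5)/s-.5+oy,z).round(4)
print('pail rim',f(324,351,5,380,190,.103),'floor',f(270,342,5,380,190,.006),'mat',(.4492,-.4309))
print('nose',f(269,415,5.4545,90,190,.005),'head',f(164,240,5.4545,90,190,.144),'rest (.4869,.4127)')
p,r,o=cur();print(p,o['contact_force'],o['time_s'])"
```

```text
pail rim [ 0.4518 -0.4327  0.103 ] floor [ 0.4514 -0.4418  0.006 ] mat (0.4492, -0.4309)
nose [0.4393 0.4147 0.005 ] head [0.5314 0.4124 0.144 ] rest (.4869,.4127)
[ 0.30170551 -0.30304423  0.28916581] [ 0.60364376 -0.84219514  0.4207449 ] 39.8833
```

Request:
servo_tool(
  deltas=[
    [[0,0,0],[0,0,0],1],
    [[0,0,0],[0,0,0],1],
    [[0,0,0],[0,0,0],1],
    [[0,0,0],[0,0,0],1],
    [[0,0,0],[0,0,0],1],
  ],
)

```text
time_s: 40.3
tcp_pos: [0.3028, -0.3061, 0.2874]
orientation: [-3.142, -0.001, 1.749]
contact_force: [-0.3, -0.8, 0.1]
gripper_width: 0.999
```

```bash
python3 -c "
from workcell import arm
print(arm.finish_job())"
```

```text
the job is handed in; nothing more can be done
None
```

I moved all 9 balls from the bin to the pail in three scoop loads (5, 2 and 2). Then I parked the scoop on its orange mat, lifted the pail by its ear and set it down on the green mat. I handed the job in at about 40 s; the hand-in reports no verdict.

- **Balls:** the last pictures show all 9 in the pail and the bin empty.
- **Pail:** it stands upright, with its rim centre about 3 mm from the green mat's centre. The visible inner floor read about 11 mm off, but the rim hid part of it. Both are within the 40 mm limit.
- **Scoop:** it stands flat, with the middle of its pan about 3 mm from the orange mat's centre.
- **Bystanders and arm:** the mug and bottle look unmoved. The gripper is open and clear of everything, and the contact force reads about zero.

The only hitch was that two balls squeezed out sideways on the second scoop, so I collected them with a third load. No check failed.

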